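# Lid the keepsake box and trace its seam

## Task

Of the three white lids, find the one that fits the white porcelain box and lower it into the box's recess until it sits fully home. Then check its fit: take the wooden stylus from its marble stand, put its tip into the gap between lid and rim at the corner near the robot on the robot's left, run it lightly along the side nearest the robot and on round the corner along the robot's right-hand side to the far corner, slowly, under 10 cm a second. Put the stylus back upright in its stand, and do not disturb the toiletries around.

Things in the scene. Friction and masses are not known exactly. Their poses are not given: they have to be found in the camera images.
- box: Fixed open porcelain box 116 (x) x 156 (y) x 49 mm; origin: centre of underside; -x side faces the robot, +y is the robot's left, yaw within 0.35 rad. 6 mm lip to z 49; inside it (recess 104 x 144) a ledge at z 40 round a 72 x 112 opening 34 deep. The fitting lid's plate rests on the ledge, plug in the opening (2.5 mm play each way), leaving a gap (seam) 8 wide, 9 deep inside the lip all round.
- lid_fit: Loose white porcelain lid, 0.18 to 0.29 kg, plate 88 (its x) x 128 (its y) mm, plug 67 x 107 mm: the one lid that fits the box. The lids differ only in size. Origin: centre of the plug's underside, z up. Plug z 0 to 8 mm, plate 8 to 18, upright bar handle in the middle 18 to 50, 14 thick (x), 60 long (y). A half turn changes nothing. Seated, its origin is 32 mm above the box's underside.
- lid_long: Loose white porcelain lid, 0.18 to 0.29 kg, plate 88 x 140 mm, plug 67 x 119 mm: too long for the box's opening. The lids differ only in size. Origin: centre of the plug's underside, z up. Plug z 0 to 8 mm, plate 8 to 18, upright bar handle in the middle 18 to 50, 14 thick (x), 60 long (y). A half turn changes nothing.
- lid_wide: Loose white porcelain lid, 0.18 to 0.29 kg, plate 100 x 128 mm, plug 79 x 107 mm: too wide for the box's opening. The lids differ only in size. Origin: centre of the plug's underside, z up. Plug z 0 to 8 mm, plate 8 to 18, upright bar handle in the middle 18 to 50, 14 thick (x), 60 long (y). A half turn changes nothing.
- stand: Fixed square marble block 70 x 70 x 50 mm, origin at the centre of its underside, with an upright through hole of 19 mm diameter in the middle (slightly chamfered mouth): the stylus's stand.
- stylus: Wooden stylus 139 mm long, 60 g, standing tip down in the stand. Origin at the very tip, z up along it. Steel tip 5 mm in diameter z 0 to 30 mm, foot 14 mm z 30 to 46, collar 28 mm z 45 to 51, round handle 16 mm z 51 to 139. In the stand the collar rests on the block's top and the tip hangs 5 mm above the dresser top.
- stylus_tip (a point): The stylus's very tip, the body's origin.
- seam0 (a point): Point 0 of 0 to 7 along the seam path (start, at the near left corner), on the middle line of the gap, at ledge height (z = 40 mm on the box), turning with the box.
- seam1 (a point): Point 1 of 0 to 7 along the seam path (on the near side), on the middle line of the gap, at ledge height (z = 40 mm on the box), turning with the box.
- seam2 (a point): Point 2 of 0 to 7 along the seam path (middle of the near side), on the middle line of the gap, at ledge height (z = 40 mm on the box), turning with the box.
- seam3 (a point): Point 3 of 0 to 7 along the seam path (on the near side), on the middle line of the gap, at ledge height (z = 40 mm on the box), turning with the box.
- seam4 (a point): Point 4 of 0 to 7 along the seam path (the near right corner), on the middle line of the gap, at ledge height (z = 40 mm on the box), turning with the box.
- seam5 (a point): Point 5 of 0 to 7 along the seam path (on the right side), on the middle line of the gap, at ledge height (z = 40 mm on the box), turning with the box.
- seam6 (a point): Point 6 of 0 to 7 along the seam path (on the right side), on the middle line of the gap, at ledge height (z = 40 mm on the box), turning with the box.
- seam7 (a point): Point 7 of 0 to 7 along the seam path (end, at the far right corner), on the middle line of the gap, at ledge height (z = 40 mm on the box), turning with the box.
- lipstick: Chrome lipstick tube standing, 22 mm diameter, 75 mm high; bystander, leave it where it is. Origin at the centre of its underside.
- tweezers: Steel tweezers lying, 95 mm long, 8 mm high; bystander, leave it where it is. Origin at the centre of its underside.
- roller: Rose quartz face roller lying, about 155 mm long, 32 mm high; bystander, leave it where it is. Origin at the centre of its underside.
- cream: White cream jar, 60 mm diameter, 50 mm high; bystander, leave it where it is. Origin at the centre of its underside.
Things that resemble listed ones, but are neither listed nor needed, are in the scene too. Leave any blue or pink look-alike of the lid_fit alone.

How it is judged:
By the outcome, as a careful person would: the job done as asked, in the order asked, and still so for the second after the job is handed in, with the robot touching nothing.
It also fails if it takes over 72 s, if anything falls off the work surface, if the arm or the gripper's body presses on something with over 40 N, if the wrist force passes 120 N, or if a joint passes its speed limit or range.

## Robot

A 6-joint arm with a two-finger parallel gripper is mounted at the origin on the work surface. World frame = base frame: x ahead of the robot, y to its left, z up, the work surface at z = 0. Lengths are in mm, angles in rad, forces in N, time in s.
With the tool pointing down it reaches from about 400 to 925 mm from the base axis. Payload 12.5 kg.
Tool frame: the origin (TCP) lies at the very end of the fingers, on their centre line; the grasp point (between the pads) lies 19 mm behind it (env.grip_point_offset is the distance from the TCP to the grasp point, in mm); z points along the fingers, y is the direction in which the jaws open and shut (so a half turn about z gives the same grasp; the last joint's range is limited). The gripper opens to 95 mm and grips with 3 to 60 N. Pads are 20 mm wide; open, the fingers measure 119 mm over their backs; the gripper's body (75 mm by 180 mm) begins 59 mm behind the grasp point.
Start: joints at [-1.402, 0.491, 1.559, -0, 1.092, -0.106], TCP at [169.619, -601.561, 214.661] pointing down, gripper open.
Joint ranges: [-3.1, 3.1], [-0.84, 2.19], [0.05, 2.79], [-1.13, 4.28], [0.06, 2.93], [-2.69, 2.69]. Speed limits (rad/s): [2.22, 2.22, 2.79, 3.14, 3.14, 3.14].

## Interface

Orientations are given as [roll, pitch, yaw] about the fixed x, y, z axes, in that order (R = Rz(yaw) Ry(pitch) Rx(roll)).
In Python, from cell import env gives the robot as it stands.
- The arm moves only by the tool drive_tool, never from a script. Its argument "commands" is a list of rows, each an object of numbers: "dx", "dy", "dz": the shift along the world's x, y, z in mm; "yaw": the turn about the world's z in degrees. In form: [{"dx": .., "dy": .., "dz": .., "yaw": ..}, ...]. A call has 1 to 5 rows; each row shifts and turns the commanded pose from where the row before left it; what a row does not reach is not made up. A row lasts 1/12 s, in which the tool goes at most 41.7 mm and 7.16 degrees, less where a joint would pass 70% of its speed; a pose out of reach is approached as far as the arm can. A call with a gripper value outside its range is refused whole. "grip" is the opening, from 0 (shut) to 1 (fully open), set as the call begins (left out, the last holds). The fingers move at their own pace and stop on an object; the grip force is fixed at half the most. Time passes only in rows, so rows that do not move let the fingers close. It gives the time, the measured TCP pose, the force and the opening at its end, in the units of the state.
- env.state(): the state, without advancing time (a new reading comes with each control period).
- env.read_camera(name): name is "side" or "top"; returns the picture (384x512x3 uint8, red, green, blue); there is no depth.
- env.calibration(name): a dict with "intrinsics" (3x3 intrinsics, pixels), "rvec" (rotation vector, rad) and "tvec" (3), from world to camera coordinates, as OpenCV has them. Camera axes: x right, y down, z forward; pixel columns grow to the right and rows downward; lengths in mm; the calibration is good to about 2 mm. A picture is of the moment at which its call begins. calibration takes no time and is no camera call.
- env.job_done(): hands the job in, once; it reports no verdict.
Trained networks look in the newest picture that a camera, given by its name, has taken for a name from the list of things; names that differ only in an ending like _2 or _b are one class to them, and where a whole thing is asked for, a point or a joint stands for the part that bears it (a point fixed in the world has none). Each returns a list of dicts, best first, with "conf" (0 to 1); they miss things now and then, are a little off and sometimes report something else, mostly with a low value. They report only what shows in the picture. A call takes as long as a camera call. They do not tell look-alikes from the thing itself.
- env.trace(query, camera): "pixels" (384x512 bool, what is visible of it) and "pixel" ([column, row] in pixels, amid what is visible of it).
- env.place_of(query, camera): "pixel" ([column, row] in pixels: a listed point, or the origin of a listed thing).
The state is a dict: "t": time; "joints": joint angles; "qvel": joint speeds; "tau": joint torques, N m; "eef_pos": TCP position; "tcp_rot": TCP orientation; "ft_force": force on the tool from outside, world axes, zero at the start; "moment": the same for the moment, N m; "opening": opening from 0.0 (shut) to 1.0 (fully open).
Only numpy, scipy, OpenCV 4.12 (cv2) and the standard library are available. Lean on these libraries where they do the work, as an engineer would, in place of code of your own. Each camera call takes 0.05 s, during which the arm holds its last target.

## Working session

There is one attempt and no reset: what is moved stays moved. The work goes in short steps, Python scripts to look and compute and a tool call to move; the robot and the scene stay as the last step left them, time stands still between calls to the robot, and variables do not carry over. Pictures are saved under pics/ and viewed, and the job is handed in when it is done.

Besides the shell and the picture viewer there is one more tool, called after "Request:" as a command line: name --argument value ..., lists and objects as JSON in quotes. drive_tool: Moves the arm, as the interface text tells. Its arguments: {"type":"object","properties":{"commands":{"type":"array"},"grip":{"type":"number"}},"required":["commands"]}

```bash
ls; mkdir -p pics; cat > h.py <<'E'
import numpy as np, cv2
from cell import env
def cal(n):
    c=env.calibration(n); return np.array(c["intrinsics"],float),np.array(c["rvec"],float).reshape(3),np.array(c["tvec"],float).reshape(3)
def proj(n,P):
    K,r,t=cal(n); return cv2.projectPoints(np.array(P,float).reshape(-1,3),r,t,K,None)[0].reshape(-1,2)
def unproj(n,px,z):
    K,r,t=cal(n);R=cv2.Rodrigues(r)[0];C=-R.T@t
    px=np.array(px,float).reshape(-1,2)
    d=(R.T@np.linalg.inv(K)@np.c_[px,np.ones(len(px))].T).T
    return C+d*((z-C[2])/d[:,2])[:,None]
E
python3 - <<'E'
from h import *
for n in("top","side"):
    im=env.read_camera(n); np.save(f"pics/{n}0.npy",im)
    cv2.imwrite(f"pics/{n}0.png",cv2.resize(im[:,:,::-1],(800,600),interpolation=cv2.INTER_CUBIC))
    K,r,t=cal(n);R=cv2.Rodrigues(r)[0];print(n,K.tolist(),-R.T@t)
print(env.state())
E
```

```text
pics
top [[410.36671254434367, 0.0, 252.8013489637092], [0.0, 410.36671254434367, 187.82769091242326], [0.0, 0.0, 1.0]] [ 495.29143523   80.81759608 1271.50073171]
side [[351.36845634610324, 0.0, 258.0852769626515], [0.0, 351.36845634610324, 190.8300180416677], [0.0, 0.0, 1.0]] [268.47986466 737.80808722 486.35734507]
{'t': 0.1, 'joints': array([-1.40157995e+00,  4.91486067e-01,  1.55940469e+00,  1.49444823e-05,
        1.09170053e+00, -1.05616840e-01]), 'qvel': array([-0.00189846, -0.00215449, -0.00257669, -0.00012224,  0.00124757,
       -0.00035694]), 'tau': array([ 3.82775543e-03, -6.13622546e+01, -2.58604717e+01,  6.95018680e-02,
        4.69977711e-02, -5.85344424e-05]), 'eef_pos': array([ 169.59400572, -601.31887681,  214.12282191]), 'tcp_rot': array([-3.14060098e+00, -1.18457666e-04,  2.74826265e-01]), 'ft_force': array([ 0.75031802, -0.40707301,  0.02965856]), 'moment': array([-0.04708738,  0.03060279, -0.03381983]), 'opening': 0.9980159930822565}
```

View pics/top0.png

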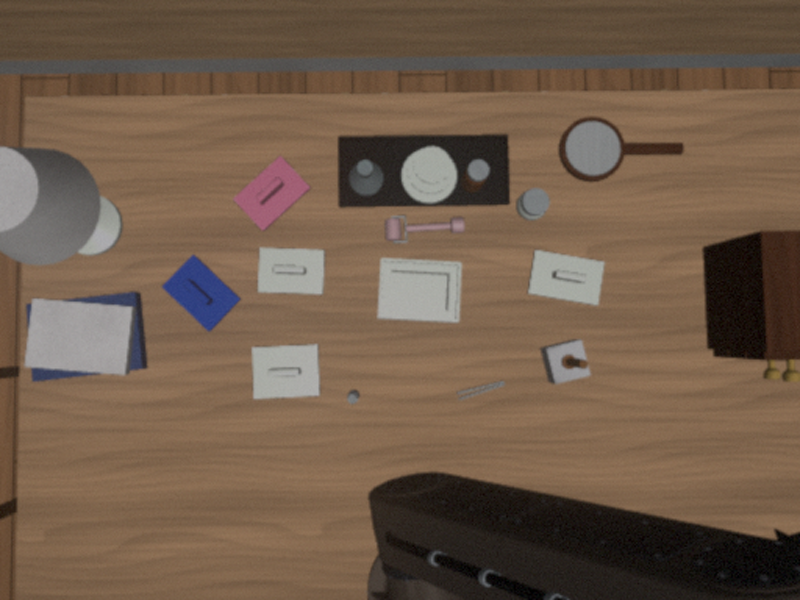

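View pics/side0.png

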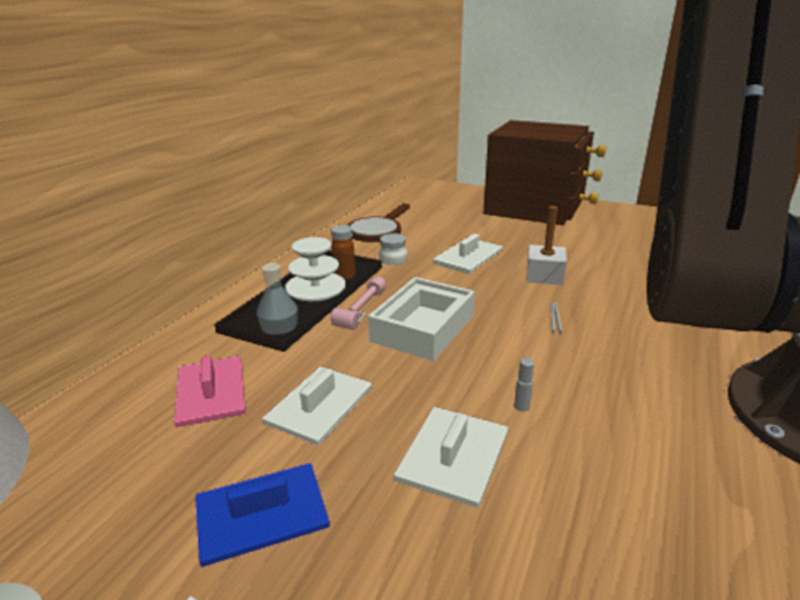

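```bash
python3 - <<'E'
from h import *
for q in("lid_fit","lid_long","lid_wide","box","stand","stylus"):
    r=env.trace(q,"top"); 
    for i,d in enumerate(r[:6]):
        m=d["pixels"]; np.save(f"pics/m_{q}_{i}.npy",m)
        print(q,i,round(d["conf"],2),np.round(d["pixel"]),m.sum(),[np.round(v,1) for v in cv2.minAreaRect(np.argwhere(m)[:,::-1].astype(np.float32))] if m.sum()>5 else None)
for q in ("stylus","stand","seam0","seam2","seam4","seam7","box","stylus_tip"):
    for d in env.place_of(q,"top")[:2]: print(q,round(d["conf"],2),np.round(d["pixel"],1))
E
```

```text
lid_fit 0 0.71 [174. 122.] 1169 [array([173.2, 122.9]), array([29.2, 41.9]), np.float64(48.8)]
lid_fit 1 0.7 [186. 173.] 1254 [array([185.8, 173.1]), array([43.2, 29.6]), np.float64(1.9)]
lid_fit 2 0.56 [130. 185.] 1195 [array([128.4, 186.7]), array([42.4, 28.6]), np.float64(43.8)]
lid_fit 3 0.53 [268. 185.] 2061 [array([267.9, 185.7]), array([52.3, 40.5]), np.float64(3.4)]
lid_long 0 0.84 [360. 178.] 1342 [array([361.2, 177.1]), array([46.9, 30. ]), np.float64(10.6)]
lid_long 1 0.68 [270. 186.] 2079 [array([267.8, 185. ]), array([53.8, 39.5]), np.float64(1.6)]
lid_wide 0 0.59 [182. 237.] 1466 [array([181.5, 237.5]), array([34.2, 44.2]), np.float64(87.6)]
box 0 0.78 [268. 189.] 2032 [array([268.1, 185.2]), array([52.9, 39. ]), np.float64(2.9)]
stand 0 0.89 [360. 230.] 623 [array([361.1, 231. ]), array([25.7, 27.4]), np.float64(76.0)]
stand 1 0.69 [267. 182.] 2030 [array([267.9, 185.1]), array([52.2, 39. ]), np.float64(2.9)]
stylus 0 0.67 [363. 229.] 109 [array([367., 231.]), array([ 8., 16.]), np.float64(90.0)]
stylus 0.42 [360.7 233.8]
stand 0.62 [186.5 174. ]
stand 0.61 [360.8 230.1]
seam0 0.83 [254.4 199.4]
seam0 0.82 [244.8 202.1]
seam2 0.83 [254.4 199.4]
seam2 0.82 [244.8 202.1]
seam4 0.83 [254.4 199.4]
seam4 0.82 [244.8 202.1]
seam7 0.83 [254.4 199.4]
seam7 0.82 [244.8 202.1]
box 0.55 [267.3 190.1]
box 0.28 [227.8 250.5]
```

The top view shows three white lids: (186,173), (361,177) and (181,237). Their rectangles at about 0.3275 px/mm come to 132x90, 143x92 and 135x104 mm. That makes (186,173) the fitting lid. I'll fit precise poses and check it in a crop.

```bash
cat > fit.py <<'E'
from h import *
from scipy.optimize import minimize
def corners(x,y,yaw,lx,ly,z0,z1):
    c,s=np.cos(yaw),np.sin(yaw)
    return np.array([[x+c*a*lx/2-s*b*ly/2,y+s*a*lx/2+c*b*ly/2,z] for z in(z0,z1) for a in(-1,1) for b in(-1,1)])
def render(n,boxes,roi,S=8):
    x0,y0,w,h=roi; im=np.zeros((h*S,w*S),np.float32)
    for P in boxes:
        p=proj(n,P)
        hull=cv2.convexHull(((p-[x0,y0]+0.5)*S-0.5).astype(np.float32)).reshape(-1,2)
        cv2.fillConvexPoly(im,np.round(hull*16).astype(np.int32),1.0,shift=4)
    return cv2.GaussianBlur(cv2.resize(im,(w,h),interpolation=cv2.INTER_AREA),(0,0),0.5)
def fitbox(n,im,boxf,p0,ignore=None,pad=8):
    p=proj(n,np.vstack(boxf(*p0)));lo=np.floor(p.min(0)-pad).astype(int);hi=np.ceil(p.max(0)+pad).astype(int)
    lo=np.maximum(lo,0);hi=np.minimum(hi,[511,383]);roi=(lo[0],lo[1],hi[0]-lo[0],hi[1]-lo[1])
    I=im[lo[1]:hi[1],lo[0]:hi[0]].astype(float);rb=I[:,:,0]-I[:,:,2]
    r0=render(n,boxf(*p0),roi);bg=np.median(rb[r0<0.01]);fg=np.median(rb[r0>.99])
    a=np.clip((rb-bg)/(fg-bg),-.3,1.3)
    w=np.ones_like(a)
    if ignore is not None: w=(~ignore[lo[1]:hi[1],lo[0]:hi[0]]).astype(float)
    f=lambda q:(w*(render(n,boxf(*q),roi)-a)**2).sum()
    best=None
    s=np.array([[0,0,0],[6,0,0],[0,6,0],[0,0,.08]])+np.array(p0)
    for k in range(3):
        res=minimize(f,(best.x if best is not None else p0),method="Nelder-Mead",options=dict(initial_simplex=s,xatol=.02,fatol=1e-3,maxiter=400))
        best=res; s=np.array([[0,0,0],[-2,1,0],[1,2,0],[0,0,-.03]])+best.x
    return best.x,best.fun,(bg,fg)
def lidf(lx,ly): return lambda x,y,a:[corners(x,y,a,lx,ly,8,18)]
boxb=lambda x,y,a:[corners(x,y,a,116,156,0,49)]
standb=lambda x,y,a:[corners(x,y,a,70,70,0,50)]
E
python3 - <<'E'
from fit import *
T=np.load("pics/top0.npy");S=np.load("pics/side0.npy")
c=T[140:262,150:395][:,:,::-1]; cv2.imwrite("pics/crop0.png",cv2.resize(c,None,fx=3.2,fy=3.2,interpolation=cv2.INTER_CUBIC))
for nm,px,yaw in(("A",(185.8,173.1),0),("B",(361.2,177.1),-.15),("C",(181.5,237.5),0)):
    g=unproj("top",px,18)[0]
    for lx,ly in((88,128),(88,140),(100,128)):
        for n,im in(("top",T),("side",S)):
            x,f,b=fitbox(n,im,lidf(lx,ly),[g[0],g[1],yaw]);print(nm,lx,ly,n,np.round(x,2),round(f,1))
g=unproj("top",(268,185.3),40)[0]
for n,im in(("top",T),("side",S)): print("box",n,*fitbox(n,im,boxb,[g[0],g[1],-.05]))
g=unproj("top",(361,231),40)[0]
for n,im in(("top",T),("side",S)):
    ig=np.zeros(T.shape[:2],bool); p=proj(n,[[g[0],g[1],48],[g[0],g[1],150]]).astype(int)
    t=np.zeros(T.shape[:2],np.uint8); cv2.line(t,p[0].tolist(),p[1].tolist(),1,16); 
    print("stand",n,*fitbox(n,im,standb,[g[0],g[1],.2],t>0))
E
```

```text
A 88 128 top [ 6.2141e+02  2.6140e+02 -5.0000e-02] 5.6
A 88 128 side [ 6.2373e+02  2.6191e+02 -5.0000e-02] 17.2
A 88 140 top [ 6.2126e+02  2.5986e+02 -5.0000e-02] 82.6
A 88 140 side [ 6.2341e+02  2.5704e+02 -4.0000e-02] 141.2
A 100 128 top [ 6.1953e+02  2.6148e+02 -2.0000e-02] 114.8
A 100 128 side [ 6.2780e+02  2.6186e+02 -5.0000e-02] 196.4
B 88 128 top [ 5.9945e+02 -2.8091e+02 -1.9000e-01] 73.6
B 88 128 side [ 6.0297e+02 -2.7803e+02 -2.0000e-01] 86.7
B 88 140 top [ 5.9967e+02 -2.8062e+02 -1.9000e-01] 8.7
B 88 140 side [ 6.0287e+02 -2.8058e+02 -1.9000e-01] 89.6
B 100 128 top [ 5.9863e+02 -2.8067e+02 -1.2000e-01] 182.7
B 100 128 side [ 6.0288e+02 -2.7970e+02 -1.2000e-01] 157.3Traceback (most recent call last):
  File "<stdin>", line 8, in <module>
  File "fit.py", line 25, in fitbox
    res=minimize(f,(best.x if best is not None else p0),method="Nelder-Mead",options=dict(initial_simplex=s,xatol=.02,fatol=1e-3,maxiter=400))
    res = _minimize_neldermead(fun, x0, args, callback, bounds=bounds,
                               **options)
    fxr = func(xr)
    fx = function(np.copy(x), *(wrapper_args + args))
  File "fit.py", line 21, in <lambda>
    f=lambda q:(w*(render(n,boxf(*q),roi)-a)**2).sum()
                   ~~~~~~^^^^^^^^^^^^^^^^
  File "fit.py", line 9, in render
    p=proj(n,P)
  File "h.py", line 6, in proj
    K,r,t=cal(n); return cv2.projectPoints(np.array(P,float).reshape(-1,3),r,t,K,None)[0].reshape(-1,2)
          ~~~^^^
  File "h.py", line 4, in cal
    c=env.calibration(n); return np.array(c["intrinsics"],float),np.array(c["rvec"],float).reshape(3),np.array(c["tvec"],float).reshape(3)
ValueError: time passes only in moves, steps and waits
```

View pics/crop0.png

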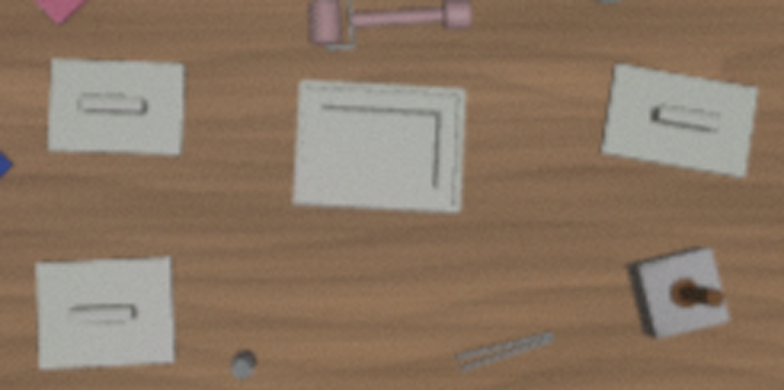

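The crop confirms it: lid A at (186,173) fits the 88x128 model best (residual 5.6, against 82 and 115 for the other sizes). B on the right is the long one, and the lower-left lid is the wide one. I'll cache the calibration and finish the fits.

```bash
sed -i 's/^def cal(n):/import functools\n@functools.lru_cache\ndef cal(n):/' h.py
python3 - <<'E'
from fit import *
T=np.load("pics/top0.npy");S=np.load("pics/side0.npy")
print("s",np.round(env.state()["eef_pos"],1))
g=unproj("top",(181.5,237.5),18)[0]
for n,im in(("top",T),("side",S)):
  for lx,ly in((88,128),(100,128)): print("C",lx,ly,n,fitbox(n,im,lidf(lx,ly),[g[0],g[1],0.02])[:2])
for n,im in(("top",T),("side",S)): print("A",n,fitbox(n,im,lidf(88,128),[622,261.5,-.05]))
g=unproj("top",(268,185.3),40)[0]
for n,im in(("top",T),("side",S)): print("box",n,fitbox(n,im,boxb,[g[0],g[1],-.05]))
g=unproj("top",(361,231),40)[0]
for n,im in(("top",T),("side",S)):
    p=proj(n,[[g[0],g[1],48],[g[0],g[1],150]]).astype(int)
    t=np.zeros(T.shape[:2],np.uint8); cv2.line(t,p[0].tolist(),p[1].tolist(),1,16); 
    print("stand",n,fitbox(n,im,standb,[g[0],g[1],.2],t>0))
for q in("lipstick","tweezers","roller","cream"):
    for d in env.place_of(q,"top")[:2]: print(q,round(d["conf"],2),np.round(d["pixel"]),np.round(unproj("top",d["pixel"],0)[0]))
E
```

```text
s [ 169.6 -601.5  214.7]
C 88 128 top (array([4.23823082e+02, 2.73159259e+02, 1.65974137e-02]), np.float64(122.42550732402839))
C 100 128 top (array([4.25502191e+02, 2.73277644e+02, 3.05482144e-02]), np.float64(6.889198936699266))
C 88 128 side (array([4.23131396e+02, 2.74039946e+02, 1.91408299e-02]), np.float64(282.2215624658621))
C 100 128 side (array([4.26941704e+02, 2.74065741e+02, 2.76686607e-02]), np.float64(71.12015096017247))
A top (array([ 6.21428601e+02,  2.61362511e+02, -5.05119648e-02]), np.float64(5.770279268377733), (np.float64(50.0), np.float64(4.0)))
A side (array([ 6.23731482e+02,  2.61883592e+02, -4.87359261e-02]), np.float64(17.47398428119543), (np.float64(90.0), np.float64(7.0)))
box top (array([ 5.77490946e+02,  1.16998648e+01, -6.81905370e-02]), np.float64(9.202136551054963), (np.float64(49.0), np.float64(4.0)))
box side (array([ 5.79728786e+02,  1.16075622e+01, -6.79033492e-02]), np.float64(351.7464310768951), (np.float64(88.0), np.float64(6.0)))
stand top (array([ 4.35593224e+02, -2.70198292e+02,  2.24335954e-01]), np.float64(5.780112470196745), (np.float64(52.0), np.float64(1.0)))
stand side (array([ 4.37958005e+02, -2.69870785e+02,  2.17100418e-01]), np.float64(3.359503250814694), (np.float64(91.0), np.float64(3.0)))
lipstick 0.57 [227. 253.] [373. 139.   0.]
tweezers 0.54 [309. 249.] [ 382. -112.    0.]
roller 0.92 [272. 144.] [711.  -4.   0.]
cream 0.58 [269. 145.] [708.   3.   0.]
cream 0.55 [338. 133.] [ 742. -215.    0.]
```

Request:
drive_tool --commands '[{"dx":19,"dy":27,"dz":0,"yaw":6},{"dx":19,"dy":27,"dz":0,"yaw":6},{"dx":19,"dy":27,"dz":0,"yaw":6},{"dx":19,"dy":27,"dz":0,"yaw":6},{"dx":19,"dy":27,"dz":0,"yaw":6}]' --grip 1

```text
t: 1.42
eef_pos: [265.2, -465.3, 214.7]
tcp_rot: [3.141, 0.0, 0.803]
ft_force: [-0.4, -0.4, 0.3]
opening: 1.0
```

Request:
drive_tool --commands '[{"dx":19,"dy":27,"dz":0,"yaw":6},{"dx":19,"dy":27,"dz":0,"yaw":6},{"dx":19,"dy":27,"dz":0,"yaw":6},{"dx":19,"dy":27,"dz":0,"yaw":6},{"dx":19,"dy":27,"dz":0,"yaw":6}]'

```text
t: 1.83
eef_pos: [360.3, -330.2, 214.8]
tcp_rot: [3.141, 0.0, 1.327]
ft_force: [0.1, 0.3, 0.5]
opening: 1.002
```

Request:
drive_tool --commands '[{"dx":19,"dy":27,"dz":0,"yaw":6},{"dx":19,"dy":27,"dz":0,"yaw":5.4},{"dx":19,"dy":27,"dz":0,"yaw":0},{"dx":19,"dy":27,"dz":0,"yaw":0},{"dx":19,"dy":27,"dz":0,"yaw":0}]'

```text
t: 2.25
eef_pos: [455.4, -195.1, 214.9]
tcp_rot: [3.141, 0.0, 1.521]
ft_force: [0.7, -0.5, -0.1]
opening: 1.001
```

Request:
drive_tool --commands '[{"dx":11,"dy":30,"dz":0,"yaw":0},{"dx":11,"dy":30,"dz":0,"yaw":0},{"dx":11,"dy":30,"dz":0,"yaw":0},{"dx":11,"dy":30,"dz":0,"yaw":0},{"dx":11,"dy":30,"dz":0,"yaw":0}]'

```text
t: 2.67
eef_pos: [510.0, -45.0, 214.8]
tcp_rot: [3.141, 0.0, 1.521]
ft_force: [-0.1, -0.4, -0.3]
opening: 0.997
```

Request:
drive_tool --commands '[{"dx":11,"dy":30,"dz":0,"yaw":0},{"dx":11,"dy":30,"dz":0,"yaw":0},{"dx":11,"dy":30,"dz":0,"yaw":0},{"dx":11,"dy":30,"dz":0,"yaw":0},{"dx":11,"dy":30,"dz":0,"yaw":0}]'

```text
t: 3.08
eef_pos: [564.9, 105.1, 214.8]
tcp_rot: [3.141, 0.0, 1.521]
ft_force: [0.4, 0.3, 0.4]
opening: 0.994
```

Request:
drive_tool --commands '[{"dx":11,"dy":30,"dz":-10,"yaw":0},{"dx":11,"dy":30,"dz":-10,"yaw":0},{"dx":11,"dy":30,"dz":-10,"yaw":0},{"dx":11,"dy":30,"dz":-10,"yaw":0},{"dx":11,"dy":30,"dz":-10,"yaw":0}]'

```text
t: 3.5
eef_pos: [619.9, 255.1, 164.2]
tcp_rot: [3.141, 0.0, 1.521]
ft_force: [-0.6, -0.2, 0.2]
opening: 1.0
```

Request:
drive_tool --commands '[{"dx":2.7,"dy":6.5,"dz":-30,"yaw":0},{"dx":0,"dy":0,"dz":-30,"yaw":0},{"dx":0,"dy":0,"dz":-30,"yaw":0},{"dx":0,"dy":0,"dz":-30,"yaw":0},{"dx":0,"dy":0,"dz":-20,"yaw":0}]'

```text
t: 3.92
eef_pos: [621.3, 259.8, 21.7]
tcp_rot: [-3.139, 0.001, 1.521]
ft_force: [0.5, -0.1, -0.0]
opening: 0.999
```

Request:
drive_tool --commands '[{"dz":0},{"dz":0},{"dz":0},{"dz":0},{"dz":0}]' --grip 0

```text
invalid input
```

Request:
drive_tool --commands '[{"dz":0},{"dz":0},{"dz":0},{"dz":0},{"dz":0}]'

```text
invalid input
```

```bash
python3 - <<'E'
from fit import *
s=env.state();print({k:np.round(s[k],2) for k in("t","eef_pos","tcp_rot","ft_force","moment","opening")})
im=env.read_camera("side");cv2.imwrite("pics/side1.png",cv2.resize(im[:,:,::-1][150:330,130:370],(800,600),interpolation=cv2.INTER_CUBIC))
E
```

```text
{'t': np.float64(3.92), 'eef_pos': array([621.31, 259.77,  21.73]), 'tcp_rot': array([-3.14,  0.  ,  1.52]), 'ft_force': array([ 0.52, -0.11, -0.02]), 'moment': array([-0.03, -0.09, -0.04]), 'opening': np.float64(1.0)}
```

View pics/side1.png

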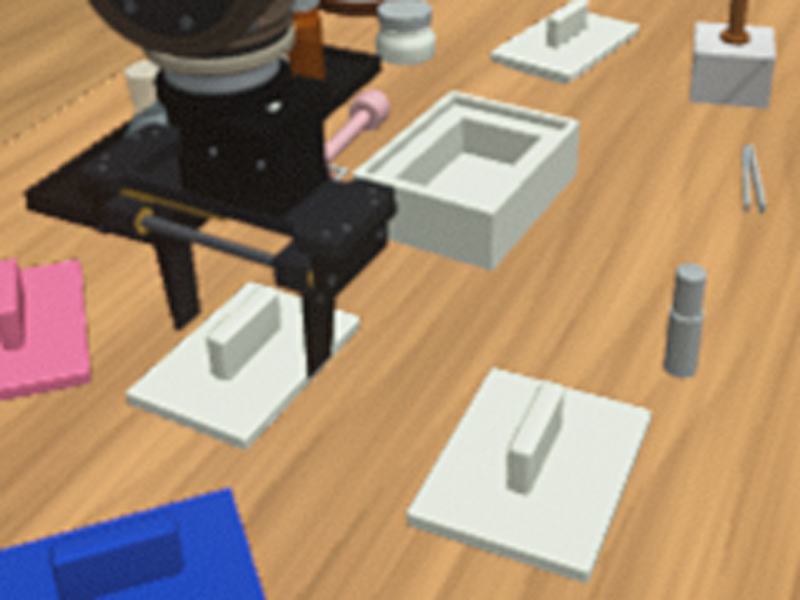

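The open jaws straddle the handle of the lid. I'll close now, giving all four keys in each row.

Request:
drive_tool --commands '[{"dx":0,"dy":0,"dz":0,"yaw":0},{"dx":0,"dy":0,"dz":0,"yaw":0},{"dx":0,"dy":0,"dz":0,"yaw":0},{"dx":0,"dy":0,"dz":0,"yaw":0},{"dx":0,"dy":0,"dz":0,"yaw":0}]' --grip 0

```text
t: 4.38
eef_pos: [622.9, 260.1, 26.1]
tcp_rot: [3.139, -0.001, 1.521]
ft_force: [0.2, -0.2, 1.7]
opening: 0.708
```

Request:
drive_tool --commands '[{"dx":0,"dy":0,"dz":0,"yaw":0},{"dx":0,"dy":0,"dz":0,"yaw":0},{"dx":0,"dy":0,"dz":0,"yaw":0},{"dx":0,"dy":0,"dz":0,"yaw":0},{"dx":0,"dy":0,"dz":0,"yaw":0}]'

```text
t: 4.8
eef_pos: [622.3, 259.9, 24.7]
tcp_rot: [3.142, 0.0, 1.521]
ft_force: [-0.7, -0.8, 0.6]
opening: 0.353
```

Request:
drive_tool --commands '[{"dx":0,"dy":0,"dz":0,"yaw":0},{"dx":0,"dy":0,"dz":0,"yaw":0},{"dx":0,"dy":0,"dz":0,"yaw":0},{"dx":0,"dy":0,"dz":0,"yaw":0},{"dx":0,"dy":0,"dz":0,"yaw":0}]'

```text
t: 5.22
eef_pos: [622.3, 259.9, 24.6]
tcp_rot: [3.142, 0.0, 1.521]
ft_force: [-0.1, 0.3, -1.0]
opening: 0.148
```

Request:
drive_tool --commands '[{"dx":0,"dy":0,"dz":5,"yaw":0},{"dx":0,"dy":0,"dz":15,"yaw":0},{"dx":0,"dy":0,"dz":25,"yaw":0},{"dx":0,"dy":0,"dz":25,"yaw":0},{"dx":0,"dy":0,"dz":15,"yaw":0}]'

```text
t: 5.63
eef_pos: [622.9, 260.1, 112.3]
tcp_rot: [3.139, -0.001, 1.521]
ft_force: [-0.4, -0.1, -2.4]
opening: 0.147
```

Request:
drive_tool --commands '[{"dx":-2,"dy":-10,"dz":5,"yaw":0},{"dx":-4,"dy":-20,"dz":0,"yaw":-1},{"dx":-5,"dy":-30,"dz":0,"yaw":0},{"dx":-5,"dy":-30,"dz":0,"yaw":0},{"dx":-5,"dy":-30,"dz":0,"yaw":0}]'

```text
t: 6.05
eef_pos: [600.2, 138.3, 113.9]
tcp_rot: [-3.14, 0.0, 1.504]
ft_force: [0.1, 0.6, -1.6]
opening: 0.146
```

Request:
drive_tool --commands '[{"dx":-5,"dy":-30,"dz":0,"yaw":0},{"dx":-5,"dy":-30,"dz":0,"yaw":0},{"dx":-5,"dy":-30,"dz":0,"yaw":0},{"dx":-5,"dy":-25,"dz":0,"yaw":0},{"dx":-2.9,"dy":-15,"dz":0,"yaw":0}]'

```text
t: 6.47
eef_pos: [577.0, 7.0, 114.0]
tcp_rot: [-3.14, 0.0, 1.502]
ft_force: [1.4, -0.1, -0.8]
opening: 0.145
```

```bash
python3 - <<'E'
from fit import *
s=env.state();print({k:np.round(s[k],2) for k in("t","eef_pos","tcp_rot","ft_force","moment","opening")})
for n in("side","top"):
    im=env.read_camera(n);np.save(f"pics/{n}2.npy",im);p=proj(n,[578,12,70])[0].astype(int)
    cv2.imwrite(f"pics/{n}2.png",cv2.resize(im[:,:,::-1][p[1]-60:p[1]+60,p[0]-80:p[0]+80],(800,600),interpolation=cv2.INTER_CUBIC));print(p)
E
```

```text
{'t': np.float64(6.47), 'eef_pos': array([577.02,   7.05, 114.04]), 'tcp_rot': array([-3.14,  0.  ,  1.5 ]), 'ft_force': array([ 1.44, -0.15, -0.77]), 'moment': array([-0.01, -0.16, -0.04]), 'opening': np.float64(0.14)}
[271 186]
[268 184]
```

View pics/side2.png

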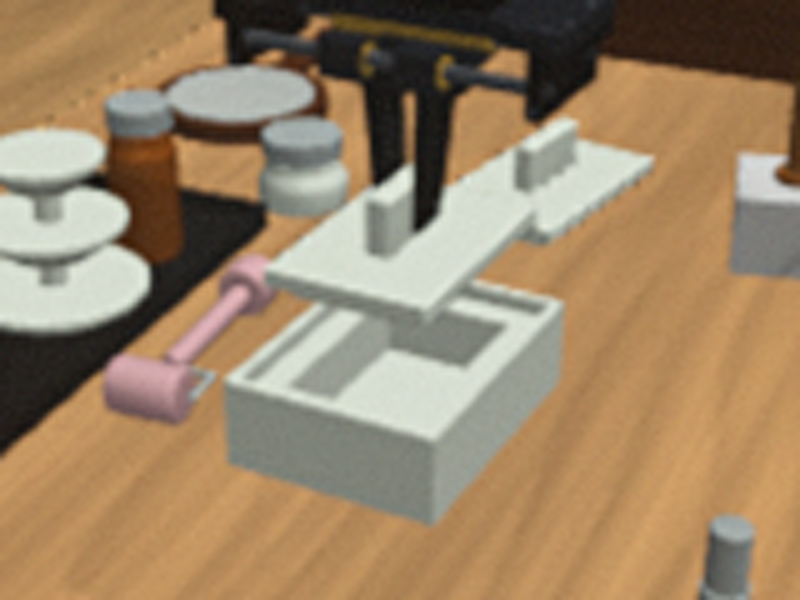

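View pics/top2.png

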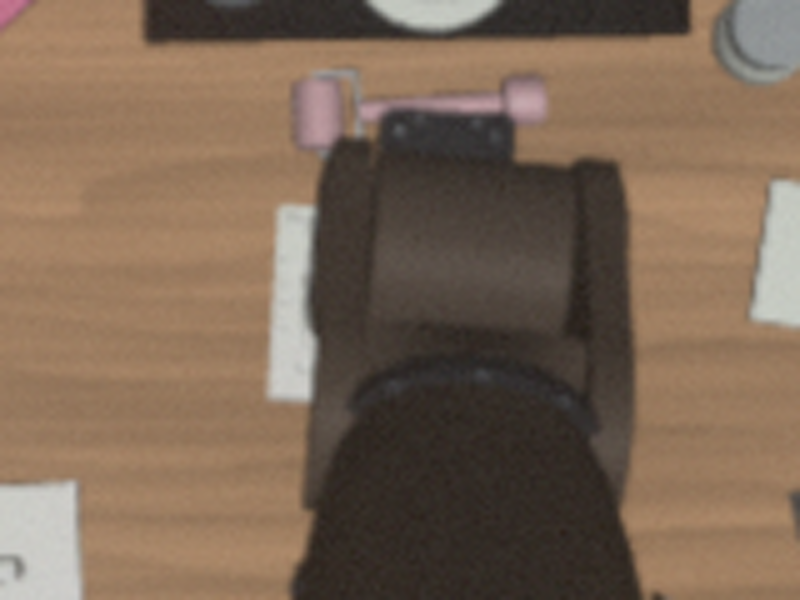

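Request:
drive_tool --commands '[{"dx":0,"dy":0,"dz":-5,"yaw":0},{"dx":0,"dy":0,"dz":-5,"yaw":0},{"dx":0,"dy":0,"dz":0,"yaw":0},{"dx":0,"dy":0,"dz":0,"yaw":0},{"dx":0,"dy":0,"dz":0,"yaw":0}]'

```text
t: 6.98
eef_pos: [578.4, 10.6, 104.4]
tcp_rot: [-3.141, -0.0, 1.505]
ft_force: [-0.0, 0.1, -2.8]
opening: 0.144
```

Request:
drive_tool --commands '[{"dx":0,"dy":-0.6,"dz":-12,"yaw":-0.1},{"dx":0,"dy":0,"dz":-12,"yaw":0},{"dx":0,"dy":0,"dz":-8,"yaw":0},{"dx":0,"dy":0,"dz":-3,"yaw":0},{"dx":0,"dy":0,"dz":0,"yaw":0}]'

```text
t: 7.4
eef_pos: [578.2, 9.6, 69.1]
tcp_rot: [-3.141, -0.0, 1.502]
ft_force: [-0.1, -0.0, -1.7]
opening: 0.142
```

Request:
drive_tool --commands '[{"dx":0,"dy":0,"dz":0,"yaw":0},{"dx":0,"dy":0,"dz":-1,"yaw":0},{"dx":0,"dy":0,"dz":-1.5,"yaw":0},{"dx":0,"dy":0,"dz":-1.5,"yaw":0},{"dx":0,"dy":0,"dz":-1.5,"yaw":0}]'

```text
t: 7.82
eef_pos: [578.5, 9.3, 64.3]
tcp_rot: [3.141, 0.0, 1.502]
ft_force: [-0.3, -0.2, -1.5]
opening: 0.148
```

```bash
python3 - <<'E'
from fit import *
s=env.state();print({k:np.round(s[k],2) for k in("t","eef_pos","tcp_rot","ft_force","moment","opening")})
for n in("side",):
    im=env.read_camera(n);np.save(f"pics/{n}3.npy",im);p=proj(n,[578,12,60])[0].astype(int)
    cv2.imwrite(f"pics/{n}3.png",cv2.resize(im[:,:,::-1][p[1]-45:p[1]+45,p[0]-60:p[0]+60],(800,600),interpolation=cv2.INTER_CUBIC));print(p)
E
```

```text
{'t': np.float64(7.82), 'eef_pos': array([578.48,   9.34,  64.26]), 'tcp_rot': array([3.14, 0.  , 1.5 ]), 'ft_force': array([-0.35, -0.16, -1.5 ]), 'moment': array([ 0.02, -0.09, -0.03]), 'opening': np.float64(0.15)}
[271 189]
```

View pics/side3.png

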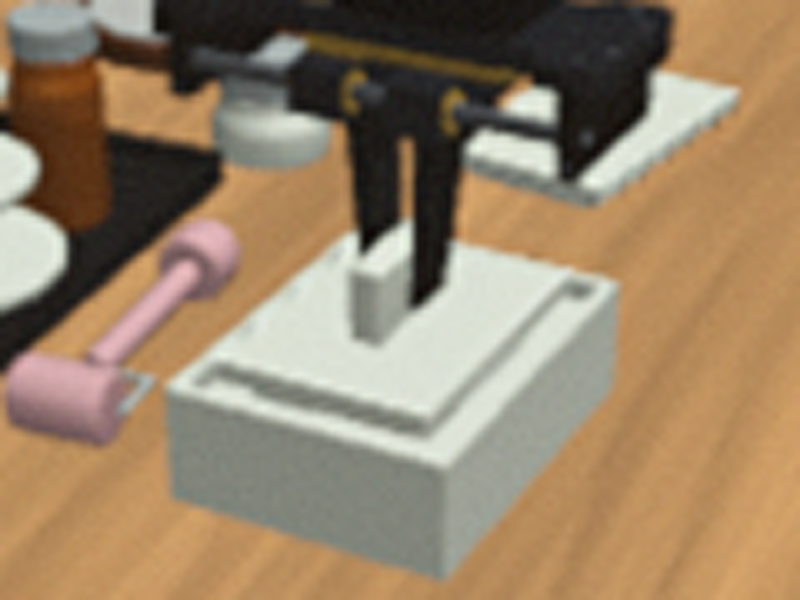

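Plug is at about the ledge plane with no contact yet. I'll continue down slowly.

Request:
drive_tool --commands '[{"dx":0,"dy":0.4,"dz":-1.2,"yaw":0},{"dx":0,"dy":0,"dz":-1.2,"yaw":0},{"dx":0,"dy":0,"dz":-1.2,"yaw":0},{"dx":0,"dy":0,"dz":0,"yaw":0},{"dx":0,"dy":0,"dz":0,"yaw":0}]'

```text
t: 8.28
eef_pos: [578.4, 9.7, 60.5]
tcp_rot: [-3.142, 0.0, 1.502]
ft_force: [-0.5, 0.0, -1.8]
opening: 0.145
```

Plug is 4 mm into the opening without any force. I'll probe the walls to find the centre.

Request:
drive_tool --commands '[{"dx":0.75,"dy":0,"dz":0,"yaw":0},{"dx":0.75,"dy":0,"dz":0,"yaw":0},{"dx":0.75,"dy":0,"dz":0,"yaw":0},{"dx":0,"dy":0,"dz":0,"yaw":0},{"dx":0,"dy":0,"dz":0,"yaw":0}]'

```text
t: 8.7
eef_pos: [580.5, 9.8, 60.6]
tcp_rot: [-3.141, 0.0, 1.502]
ft_force: [-2.1, -0.1, -1.3]
opening: 0.146
```

Request:
drive_tool --commands '[{"dx":-1.5,"dy":0,"dz":0,"yaw":0},{"dx":-1.5,"dy":0,"dz":0,"yaw":0},{"dx":-1.5,"dy":0,"dz":0,"yaw":0},{"dx":0,"dy":0,"dz":0,"yaw":0},{"dx":0,"dy":0,"dz":0,"yaw":0}]'

```text
t: 9.12
eef_pos: [576.2, 9.7, 60.6]
tcp_rot: [3.141, 0.0, 1.502]
ft_force: [0.8, -0.2, -2.0]
opening: 0.144
```

Request:
drive_tool --commands '[{"dx":1.25,"dy":0.75,"dz":0,"yaw":0},{"dx":1,"dy":0.75,"dz":0,"yaw":0},{"dx":0,"dy":0.75,"dz":0,"yaw":0},{"dx":0,"dy":0,"dz":0,"yaw":0},{"dx":0,"dy":0,"dz":0,"yaw":0}]'

```text
t: 9.53
eef_pos: [578.4, 12.1, 60.5]
tcp_rot: [3.142, 0.0, 1.502]
ft_force: [-0.0, -0.4, -2.7]
opening: 0.146
```

Request:
drive_tool --commands '[{"dx":0,"dy":-1.5,"dz":0,"yaw":0},{"dx":0,"dy":-1.5,"dz":0,"yaw":0},{"dx":0,"dy":-1.5,"dz":0,"yaw":0},{"dx":0,"dy":0,"dz":0,"yaw":0},{"dx":0,"dy":0,"dz":0,"yaw":0}]'

```text
t: 9.95
eef_pos: [578.4, 7.3, 60.6]
tcp_rot: [3.142, 0.0, 1.502]
ft_force: [-0.1, 0.1, -1.9]
opening: 0.148
```

Request:
drive_tool --commands '[{"dx":-1,"dy":1.2,"dz":0,"yaw":0},{"dx":-1,"dy":1.2,"dz":0,"yaw":0},{"dx":-1.2,"dy":0,"dz":0,"yaw":0},{"dx":0,"dy":0,"dz":0,"yaw":0},{"dx":0,"dy":0,"dz":0,"yaw":0}]'

```text
t: 10.37
eef_pos: [575.4, 10.0, 60.7]
tcp_rot: [3.141, -0.0, 1.502]
ft_force: [1.5, 0.4, -1.6]
opening: 0.146
```

Request:
drive_tool --commands '[{"dx":2.2,"dy":0,"dz":0,"yaw":0},{"dx":2,"dy":0,"dz":0,"yaw":0},{"dx":2,"dy":0,"dz":0,"yaw":0},{"dx":0,"dy":0,"dz":0,"yaw":0},{"dx":0,"dy":0,"dz":0,"yaw":0}]'

```text
t: 10.78
eef_pos: [580.6, 9.9, 60.3]
tcp_rot: [-3.139, 0.0, 1.502]
ft_force: [-4.7, 0.1, 0.8]
opening: 0.146
```

Request:
drive_tool --commands '[{"dx":-3.4,"dy":-0.1,"dz":0,"yaw":0},{"dx":0,"dy":0,"dz":-1,"yaw":0},{"dx":0,"dy":0,"dz":-1,"yaw":0},{"dx":0,"dy":0,"dz":-1,"yaw":0},{"dx":0,"dy":0,"dz":0,"yaw":0}]'

```text
t: 11.2
eef_pos: [578.2, 9.8, 57.4]
tcp_rot: [3.141, 0.0, 1.502]
ft_force: [0.6, -0.1, -2.6]
opening: 0.144
```

Request:
drive_tool --commands '[{"dx":0,"dy":0,"dz":-0.5,"yaw":0},{"dx":0,"dy":0,"dz":-0.5,"yaw":0},{"dx":0,"dy":0,"dz":-0.4,"yaw":0},{"dx":0,"dy":0,"dz":0,"yaw":0},{"dx":0,"dy":0,"dz":0,"yaw":0}]'

```text
t: 11.62
eef_pos: [578.1, 9.8, 56.5]
tcp_rot: [3.141, 0.0, 1.502]
ft_force: [-1.6, -0.3, 5.2]
opening: 0.147
```

Request:
drive_tool --commands '[{"dx":0,"dy":0,"dz":0.3,"yaw":0},{"dx":0,"dy":0,"dz":0,"yaw":0},{"dx":0,"dy":0,"dz":0,"yaw":0},{"dx":0,"dy":0,"dz":0,"yaw":0},{"dx":0,"dy":0,"dz":0,"yaw":0}]' --grip 0.5

```text
t: 12.03
eef_pos: [578.0, 9.8, 56.3]
tcp_rot: [3.142, 0.0, 1.502]
ft_force: [-0.2, 0.9, 1.0]
opening: 0.443
```

Request:
drive_tool --commands '[{"dx":0,"dy":0,"dz":8,"yaw":0},{"dx":0,"dy":0,"dz":20,"yaw":0},{"dx":0,"dy":0,"dz":30,"yaw":0},{"dx":0,"dy":0,"dz":35,"yaw":0},{"dx":0,"dy":0,"dz":35,"yaw":0}]'

```text
t: 12.45
eef_pos: [577.6, 9.8, 186.2]
tcp_rot: [-3.141, -0.0, 1.502]
ft_force: [0.9, -0.3, 0.5]
opening: 0.499
```

```bash
python3 - <<'E'
from fit import *
s=env.state();print({k:np.round(s[k],3) for k in("t","joints","eef_pos","tcp_rot","ft_force","moment","opening")})
im=env.read_camera("side");np.save(f"pics/side4.npy",im);p=proj("side",[578,12,50])[0].astype(int)
cv2.imwrite(f"pics/side4.png",cv2.resize(im[:,:,::-1][p[1]-45:p[1]+45,p[0]-60:p[0]+60],(800,600),interpolation=cv2.INTER_CUBIC))
# expected overlay
E
```

```text
{'t': np.float64(12.45), 'joints': array([-0.097,  0.455,  1.71 , -0.   ,  0.977, -0.028]), 'eef_pos': array([577.574,   9.831, 186.178]), 'tcp_rot': array([-3.141, -0.   ,  1.502]), 'ft_force': array([ 0.856, -0.287,  0.501]), 'moment': array([-0.04 , -0.088,  0.04 ]), 'opening': np.float64(0.499)}
```

View pics/side4.png

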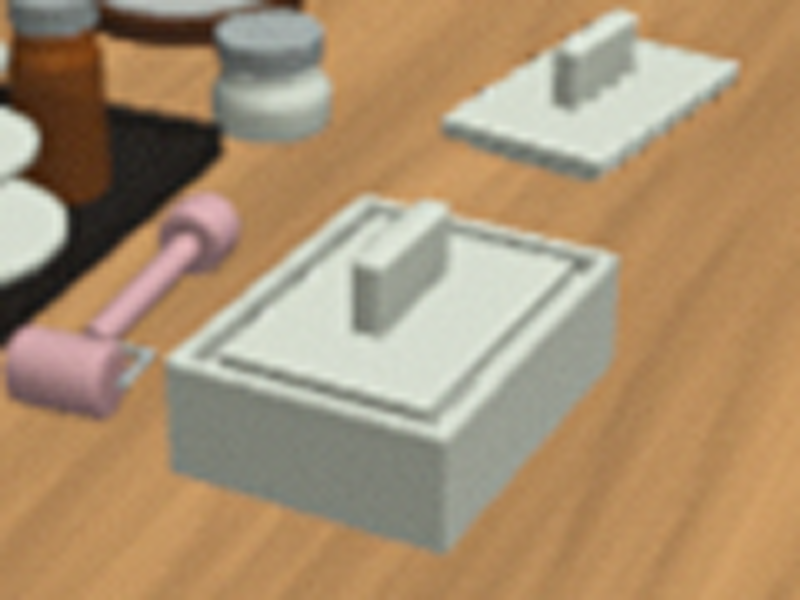

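Lid is seated level with an even seam all round. Next is the stylus. I'll pinch it first with the jaws along y to centre it in y, then re-grip along x, so the tip position is known in both axes.

Request:
drive_tool --commands '[{"dx":-12,"dy":-24,"dz":0,"yaw":-6.6},{"dx":-12,"dy":-24,"dz":0,"yaw":-6.6},{"dx":-12,"dy":-24,"dz":0,"yaw":-6.6},{"dx":-12,"dy":-24,"dz":0,"yaw":-6.6},{"dx":-12,"dy":-24,"dz":0,"yaw":-6.6}]'

```text
t: 12.92
eef_pos: [517.3, -111.1, 184.9]
tcp_rot: [3.141, -0.0, 0.92]
ft_force: [0.5, -0.4, -0.3]
opening: 0.501
```

Request:
drive_tool --commands '[{"dx":-12,"dy":-24,"dz":0,"yaw":-6.6},{"dx":-12,"dy":-24,"dz":0,"yaw":-6.6},{"dx":-12,"dy":-24,"dz":0,"yaw":-6.6},{"dx":-12,"dy":-24,"dz":0,"yaw":-6.6},{"dx":-12,"dy":-24,"dz":0,"yaw":-6.6}]'

```text
t: 13.33
eef_pos: [457.3, -231.3, 184.9]
tcp_rot: [3.141, -0.0, 0.344]
ft_force: [0.1, -0.3, 0.0]
opening: 0.504
```

Request:
drive_tool --commands '[{"dx":-10,"dy":-20,"dz":0,"yaw":-6.6},{"dx":-7,"dy":-12,"dz":0,"yaw":-6.6},{"dx":-4.3,"dy":-7.8,"dz":0,"yaw":-6.6},{"dx":0,"dy":0,"dz":0,"yaw":0},{"dx":0,"dy":0,"dz":0,"yaw":0}]'

```text
t: 13.75
eef_pos: [436.6, -270.1, 184.7]
tcp_rot: [3.141, -0.0, 0.007]
ft_force: [-0.4, -0.0, 0.6]
opening: 0.501
```

```bash
python3 - <<'E'
from fit import *
s=env.state();print({k:np.round(s[k],3) for k in("t","joints","eef_pos","tcp_rot")})
im=env.read_camera("side");np.save(f"pics/side5.npy",im);p=proj("side",[437,-270,120])[0].astype(int);print(p,proj("side",s["eef_pos"]),proj("side",[[437,-270,144],[437,-270,56]]))
cv2.imwrite(f"pics/side5.png",cv2.resize(im[:,:,::-1][p[1]-45:p[1]+45,p[0]-60:p[0]+60],(800,600),interpolation=cv2.INTER_CUBIC))
E
```

```text
{'t': np.float64(13.75), 'joints': array([-0.683,  0.37 ,  1.865,  0.   ,  0.906,  0.881]), 'eef_pos': array([ 436.61 , -270.107,  184.724]), 'tcp_rot': array([ 3.141, -0.   ,  0.007])}
[352 139] [[355.73129168 118.1997466 ]] [[353.90448121 131.8184537 ]
 [350.47962365 159.56346109]]
```

View pics/side5.png

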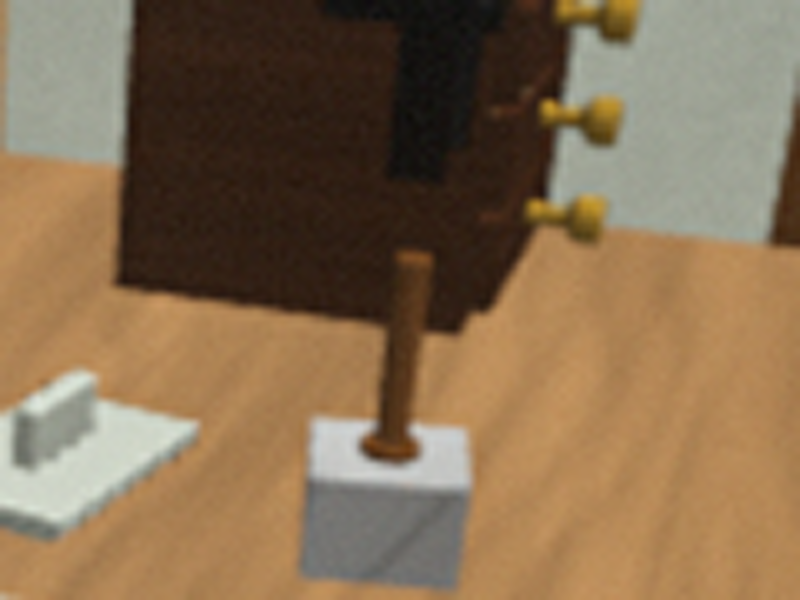

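The jaws sit directly above the stylus at crop (410,180–260). Lowering and doing the first pinch.

Request:
drive_tool --commands '[{"dx":0,"dy":0,"dz":-20,"yaw":0},{"dx":0,"dy":0,"dz":-30,"yaw":0},{"dx":0,"dy":0,"dz":-30,"yaw":0},{"dx":0,"dy":0,"dz":-20,"yaw":0},{"dx":0,"dy":0,"dz":-9.7,"yaw":0}]'

```text
t: 14.22
eef_pos: [436.4, -268.6, 72.6]
tcp_rot: [-3.14, 0.002, 0.008]
ft_force: [1.6, 0.6, -0.7]
opening: 0.503
```

Request:
drive_tool --commands '[{"dx":0,"dy":0,"dz":0,"yaw":0},{"dx":0,"dy":0,"dz":0,"yaw":0},{"dx":0,"dy":0,"dz":0,"yaw":0},{"dx":0,"dy":0,"dz":0,"yaw":0},{"dx":0,"dy":0,"dz":0,"yaw":0}]' --grip 0

```text
t: 14.63
eef_pos: [437.1, -270.2, 75.8]
tcp_rot: [3.14, -0.001, 0.005]
ft_force: [-0.4, 1.2, 0.9]
opening: 0.201
```

Request:
drive_tool --commands '[{"dx":0,"dy":0,"dz":0,"yaw":0},{"dx":0,"dy":0,"dz":0,"yaw":0}]'

```text
t: 14.8
eef_pos: [437.0, -269.7, 75.5]
tcp_rot: [3.142, -0.001, 0.004]
ft_force: [0.4, 6.3, 5.8]
opening: 0.165
```

Request:
drive_tool --commands '[{"dx":0,"dy":0,"dz":0,"yaw":0},{"dx":0,"dy":0,"dz":0,"yaw":0},{"dx":0,"dy":0,"dz":0,"yaw":0}]'

```text
t: 15.05
eef_pos: [436.9, -269.7, 75.5]
tcp_rot: [3.142, -0.001, 0.004]
ft_force: [1.6, 4.5, 6.5]
opening: 0.165
```

```bash
python3 - <<'E'
from fit import *
s=env.state();print({k:np.round(s[k],3) for k in("t","joints","eef_pos","tcp_rot","ft_force","moment","opening")})
for n in("side","top"):
    im=env.read_camera(n);np.save(f"pics/{n}6.npy",im);p=proj(n,[437,-270,80])[0].astype(int)
    cv2.imwrite(f"pics/{n}6.png",cv2.resize(im[:,:,::-1][p[1]-45:p[1]+45,p[0]-60:p[0]+60],(800,600),interpolation=cv2.INTER_CUBIC))
E
```

```text
{'t': np.float64(15.05), 'joints': array([-6.820e-01,  5.320e-01,  1.968e+00,  1.000e-03,  6.410e-01,
        8.840e-01]), 'eef_pos': array([ 436.94 , -269.688,   75.535]), 'tcp_rot': array([ 3.142e+00, -1.000e-03,  4.000e-03]), 'ft_force': array([1.58 , 4.531, 6.511]), 'moment': array([ 0.992, -0.152,  0.073]), 'opening': np.float64(0.165)}
```

View pics/side6.png

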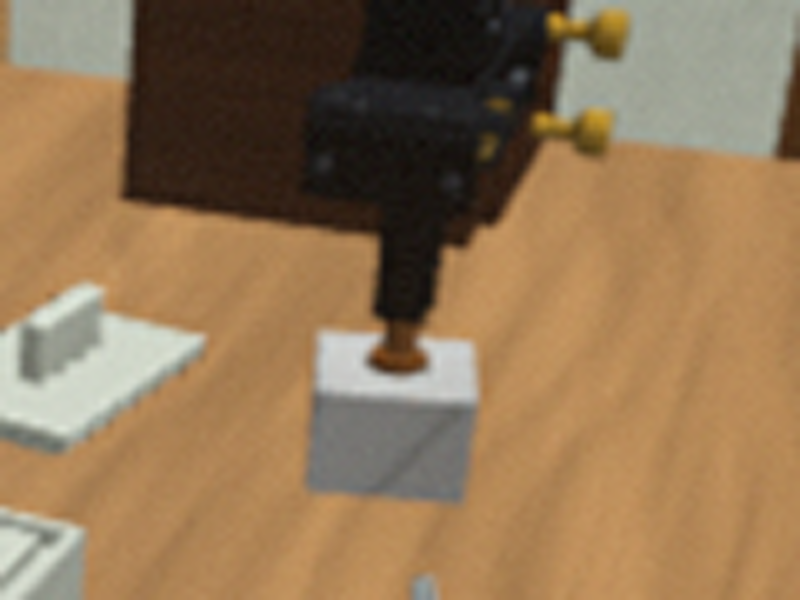

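Request:
drive_tool --commands '[{"dx":0,"dy":0.7,"dz":0.3,"yaw":0},{"dx":0,"dy":0.7,"dz":0.3,"yaw":0},{"dx":0,"dy":0,"dz":0,"yaw":0},{"dx":0,"dy":0,"dz":0,"yaw":0}]'

```text
t: 15.48
eef_pos: [436.7, -268.6, 75.5]
tcp_rot: [3.141, -0.0, 0.004]
ft_force: [-0.7, 2.3, 2.9]
opening: 0.164
```

Request:
drive_tool --commands '[{"dx":0,"dy":0.7,"dz":0.3,"yaw":0},{"dx":0,"dy":0.7,"dz":0.3,"yaw":0},{"dx":0,"dy":0,"dz":0,"yaw":0},{"dx":0,"dy":0,"dz":0,"yaw":0}]'

```text
t: 15.82
eef_pos: [436.7, -267.2, 75.9]
tcp_rot: [3.142, 0.0, 0.004]
ft_force: [0.5, -0.4, -0.0]
opening: 0.164
```

Request:
drive_tool --commands '[{"dx":0,"dy":0.7,"dz":1,"yaw":0},{"dx":0,"dy":0.8,"dz":0,"yaw":0},{"dx":0,"dy":0,"dz":0,"yaw":0},{"dx":0,"dy":0,"dz":0,"yaw":0}]'

```text
t: 16.15
eef_pos: [436.7, -265.7, 77.0]
tcp_rot: [3.141, -0.0, 0.004]
ft_force: [0.3, -0.7, -0.4]
opening: 0.166
```

Request:
drive_tool --commands '[{"dx":0,"dy":0.7,"dz":0,"yaw":0},{"dx":0,"dy":0.8,"dz":0,"yaw":0},{"dx":0,"dy":0,"dz":0,"yaw":0},{"dx":0,"dy":0,"dz":0,"yaw":0}]'

```text
t: 16.48
eef_pos: [436.8, -264.3, 77.0]
tcp_rot: [3.141, -0.0, 0.004]
ft_force: [-0.5, -1.9, -1.6]
opening: 0.163
```

```bash
python3 - <<'E'
from fit import *
s=env.state();print({k:np.round(s[k],3) for k in("t","eef_pos","tcp_rot","ft_force","moment","opening")})
for n in("side","top"):
    im=env.read_camera(n);np.save(f"pics/{n}7.npy",im);p=proj(n,[437,-270,80])[0].astype(int)
    cv2.imwrite(f"pics/{n}7.png",cv2.resize(im[:,:,::-1][p[1]-45:p[1]+45,p[0]-60:p[0]+60],(800,600),interpolation=cv2.INTER_CUBIC))
E
```

```text
{'t': np.float64(16.483), 'eef_pos': array([ 436.773, -264.291,   76.985]), 'tcp_rot': array([ 3.141, -0.   ,  0.004]), 'ft_force': array([-0.502, -1.859, -1.569]), 'moment': array([-0.312,  0.017, -0.027]), 'opening': np.float64(0.163)}
```

View pics/side7.png

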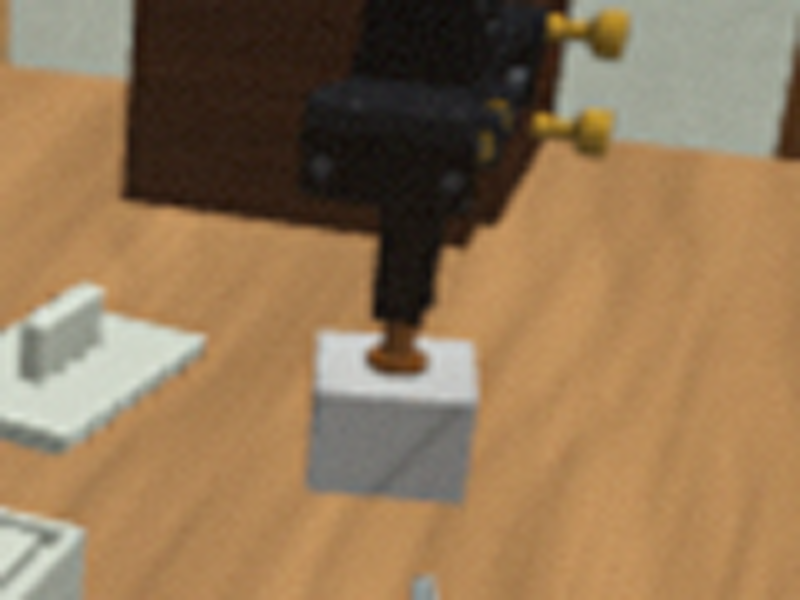

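Request:
drive_tool --commands '[{"dx":0,"dy":-1.4,"dz":0,"yaw":0},{"dx":0,"dy":-1.3,"dz":-0.7,"yaw":0},{"dx":0,"dy":0,"dz":-0.7,"yaw":0},{"dx":0,"dy":0,"dz":0,"yaw":0}]'

```text
t: 16.92
eef_pos: [436.7, -267.0, 75.6]
tcp_rot: [3.141, -0.0, 0.004]
ft_force: [-0.2, -0.8, 0.3]
opening: 0.166
```

Request:
drive_tool --commands '[{"dx":0,"dy":0,"dz":0,"yaw":0},{"dx":0,"dy":0,"dz":0,"yaw":0},{"dx":0,"dy":0,"dz":0,"yaw":0},{"dx":0,"dy":0,"dz":0,"yaw":0}]' --grip 0.4

```text
t: 17.25
eef_pos: [436.7, -266.8, 75.5]
tcp_rot: [-3.142, 0.0, 0.004]
ft_force: [0.4, -0.2, -0.3]
opening: 0.373
```

Request:
drive_tool --commands '[{"dx":0,"dy":0,"dz":0,"yaw":6.6},{"dx":0,"dy":0,"dz":0,"yaw":6.6},{"dx":0,"dy":0,"dz":0,"yaw":6.6},{"dx":0,"dy":0,"dz":0,"yaw":6.6},{"dx":0,"dy":0,"dz":0,"yaw":6.6}]'

```text
t: 17.67
eef_pos: [436.7, -266.9, 75.6]
tcp_rot: [3.142, -0.0, 0.586]
ft_force: [-0.6, 0.0, 0.5]
opening: 0.399
```

Request:
drive_tool --commands '[{"dx":0,"dy":0,"dz":0,"yaw":6.6},{"dx":0,"dy":0,"dz":0,"yaw":6.6},{"dx":0,"dy":0,"dz":0,"yaw":6.6},{"dx":0,"dy":0,"dz":0,"yaw":6.6},{"dx":0,"dy":0,"dz":0,"yaw":6.6}]'

```text
t: 18.08
eef_pos: [436.7, -266.9, 75.6]
tcp_rot: [3.142, -0.0, 1.162]
ft_force: [0.0, -1.3, 0.6]
opening: 0.399
```

Request:
drive_tool --commands '[{"dx":0,"dy":0,"dz":0,"yaw":6.6},{"dx":0,"dy":0,"dz":0,"yaw":6.6},{"dx":0,"dy":0,"dz":0,"yaw":6.6},{"dx":0,"dy":0,"dz":0,"yaw":0},{"dx":0,"dy":0,"dz":0,"yaw":0}]'

```text
t: 18.5
eef_pos: [436.7, -266.9, 75.6]
tcp_rot: [3.142, -0.0, 1.498]
ft_force: [0.4, -0.2, -0.0]
opening: 0.402
```

Close along x, with the image as a check.

Request:
drive_tool --commands '[{"dx":0,"dy":0,"dz":0,"yaw":0},{"dx":0,"dy":0,"dz":0,"yaw":0},{"dx":0,"dy":0,"dz":0,"yaw":0},{"dx":0,"dy":0,"dz":0,"yaw":0},{"dx":0,"dy":0,"dz":0,"yaw":0}]' --grip 0

```text
t: 18.92
eef_pos: [436.7, -266.9, 75.5]
tcp_rot: [3.142, -0.0, 1.501]
ft_force: [0.0, -0.2, -0.4]
opening: 0.163
```

Request:
drive_tool --commands '[{"dx":0,"dy":0,"dz":0,"yaw":0},{"dx":0,"dy":0,"dz":0,"yaw":0}]'

```text
t: 19.08
eef_pos: [436.7, -266.9, 75.5]
tcp_rot: [-3.142, -0.0, 1.501]
ft_force: [-0.1, -0.2, -0.5]
opening: 0.167
```

Stylus is held without side forces. Lifting it out and carrying it to above the near-left corner.

Request:
drive_tool --commands '[{"dx":0,"dy":0,"dz":8,"yaw":0},{"dx":0,"dy":0,"dz":20,"yaw":0},{"dx":0,"dy":0,"dz":25,"yaw":0},{"dx":0,"dy":0,"dz":25,"yaw":0},{"dx":0,"dy":0,"dz":17,"yaw":0}]'

```text
t: 19.5
eef_pos: [437.0, -267.1, 173.2]
tcp_rot: [3.14, 0.001, 1.502]
ft_force: [-0.1, 0.1, -0.1]
opening: 0.164
```

Request:
drive_tool --commands '[{"dx":4,"dy":15,"dz":0,"yaw":0},{"dx":8,"dy":28,"dz":0,"yaw":0},{"dx":8,"dy":28,"dz":0,"yaw":0},{"dx":8,"dy":28,"dz":0,"yaw":0},{"dx":8,"dy":28,"dz":0,"yaw":0}]'

```text
t: 19.92
eef_pos: [472.8, -138.7, 171.2]
tcp_rot: [3.141, 0.0, 1.501]
ft_force: [0.5, -0.2, 0.1]
opening: 0.163
```

Request:
drive_tool --commands '[{"dx":8,"dy":28,"dz":0,"yaw":0},{"dx":8,"dy":28,"dz":0,"yaw":0},{"dx":8,"dy":28,"dz":0,"yaw":0},{"dx":8,"dy":28,"dz":0,"yaw":0},{"dx":8,"dy":28,"dz":0,"yaw":0}]'

```text
t: 20.33
eef_pos: [512.9, 1.6, 171.2]
tcp_rot: [3.141, 0.0, 1.502]
ft_force: [-0.0, 0.9, -0.4]
opening: 0.163
```

Request:
drive_tool --commands '[{"dx":8,"dy":28,"dz":0,"yaw":0},{"dx":8,"dy":28,"dz":-10,"yaw":0},{"dx":6.3,"dy":24,"dz":-15,"yaw":0},{"dx":0,"dy":0,"dz":-10,"yaw":0},{"dx":0,"dy":0,"dz":0,"yaw":0}]'

```text
t: 20.75
eef_pos: [534.1, 81.0, 134.2]
tcp_rot: [-3.139, 0.0, 1.504]
ft_force: [0.1, -1.4, -1.5]
opening: 0.163
```

Request:
drive_tool --commands '[{"dx":0,"dy":0,"dz":0,"yaw":0},{"dx":0,"dy":0,"dz":0,"yaw":0},{"dx":0,"dy":0,"dz":0,"yaw":0}]'

```text
t: 21.0
eef_pos: [535.2, 79.2, 136.5]
tcp_rot: [3.14, -0.0, 1.501]
ft_force: [0.0, -0.8, -0.5]
opening: 0.163
```

```bash
python3 - <<'E'
from fit import *
s=env.state();print({k:np.round(s[k],3) for k in("t","eef_pos","tcp_rot","ft_force","moment","opening")})
e=s["eef_pos"]; tip=e-[0,0,70.5]
for n in("side","top"):
    im=env.read_camera(n);np.save(f"pics/{n}8.npy",im);p=proj(n,tip)[0].astype(int)
    x0,y0=p[0]-40,p[1]-40
    cv2.imwrite(f"pics/{n}8.png",cv2.resize(im[:,:,::-1][y0:y0+60,x0:x0+80],(800,600),interpolation=cv2.INTER_CUBIC))
    P=[tip]+[tip+[0,0,h] for h in(30,45,51,70)]
    print(n,(x0,y0),(proj(n,P)-[x0,y0]).round(1).tolist())
E
```

```text
{'t': np.float64(21.0), 'eef_pos': array([535.238,  79.217, 136.453]), 'tcp_rot': array([ 3.14 , -0.   ,  1.501]), 'ft_force': array([ 0.042, -0.847, -0.462]), 'moment': array([-0.025, -0.054, -0.021]), 'opening': np.float64(0.163)}
side (np.int64(236), np.int64(163)) [[40.6, 40.5], [40.8, 29.3], [40.9, 23.6], [40.9, 21.2], [41.0, 13.7]]
top (np.int64(205), np.int64(159)) [[40.9, 40.5], [40.9, 40.2], [40.9, 40.0], [40.9, 39.9], [40.9, 39.7]]
```

View pics/side8.png

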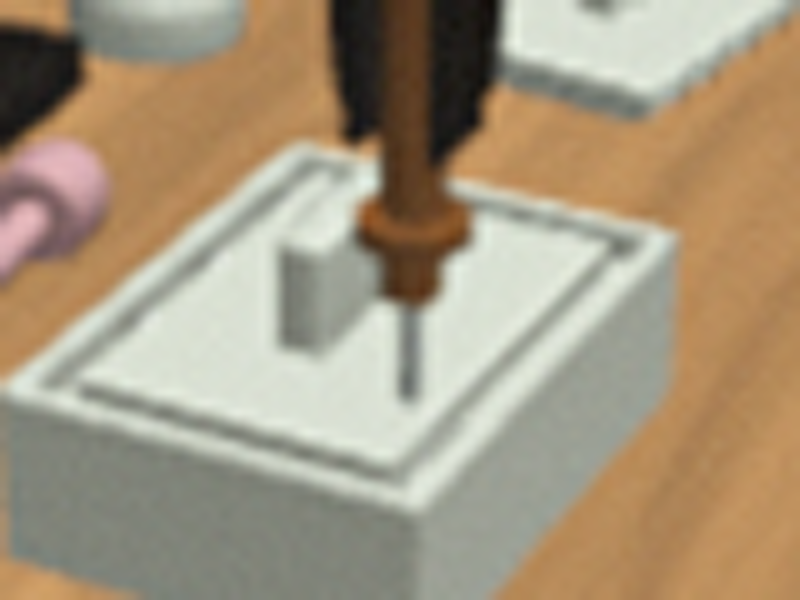

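View pics/top8.png

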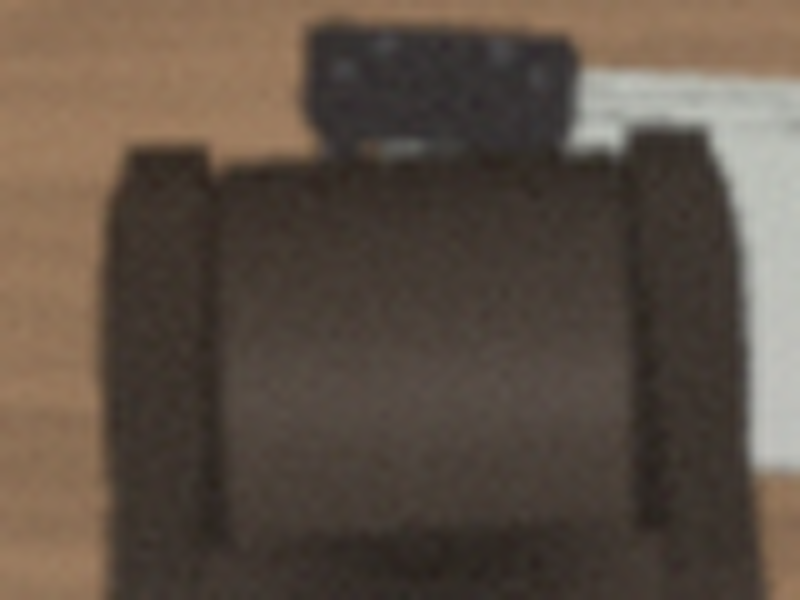

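```bash
python3 - <<'E'
from fit import *
from scipy.optimize import least_squares
im=np.load("pics/side8.npy").astype(float)
tip0=np.array([535.2,79.2,66.0])
def cyl(t,z0,z1,r):
    a=np.linspace(0,2*np.pi,24,endpoint=False)
    return np.array([[t[0]+r*np.cos(b),t[1]+r*np.sin(b),t[2]+z] for z in(z0,z1) for b in a])
x0,y0,w,h=266,183,22,28
I=im[y0:y0+h,x0:x0+w]
def model(q,sub=None):
    t=np.array([q[0],q[1],66.0])
    tipm=render("side",[cyl(t,0,30,2.5)],(x0,y0,w,h))
    foot=render("side",[cyl(t,30,46,7)],(x0,y0,w,h)); col=render("side",[cyl(t,45,51,14)],(x0,y0,w,h))
    han=render("side",[cyl(t,51,75,8)],(x0,y0,w,h))
    br=np.maximum(np.maximum(foot,col),han)
    return tipm*(1-br),br
white=np.median(I.reshape(-1,3),0);print(white)
W=np.ones((h,w));W[:, :9]=0; W[:8]=0
Y,X=np.mgrid[:h,:w]; W[(X+x0>281)]=0
def f(q):
    tm,br=model(q)
    A=np.c_[tm.ravel(),br.ravel()]; D=(I-white).reshape(-1,3)*W.reshape(-1,1); A=A*W.reshape(-1,1)
    c,_,_,_=np.linalg.lstsq(A,D,rcond=None)
    return ((D-A@c)**2).sum()/1e3
best=None
for dx in np.arange(-5,5.1,.5):
  for dy in np.arange(-8,8.1,.5):
    v=f([535.2+dx,79.2+dy])
    if best is None or v<best[0]: best=(v,dx,dy)
r=minimize(f,[535.2+best[1],79.2+best[2]],method="Nelder-Mead",options=dict(xatol=.05))
print(best,r.x,r.fun,f([535.2,79.2]))
for sl in(8,17,):
    W[:]=1;W[:, :9]=0;W[(X+x0>281)]=0;W[:sl]=0
    r=minimize(f,[535.2,79.2],method="Nelder-Mead",options=dict(xatol=.05));print(sl,r.x,r.fun)
E
```

```text
[194.  200.  187.5]
(np.float64(176.60891420808906), np.float64(2.5), np.float64(-4.0)) [537.52741629  75.15890594] 175.99010489158252 275.22730614552626
8 [537.85211511  74.88888044] 176.53396506344146
17 [538.62487433  72.34987135] 109.16173376125613
```

Request:
drive_tool --commands '[{"dx":0,"dy":1.5,"dz":-6,"yaw":0},{"dx":0,"dy":0,"dz":-4,"yaw":0},{"dx":0,"dy":0,"dz":0,"yaw":0},{"dx":0,"dy":0,"dz":0,"yaw":0},{"dx":0,"dy":0,"dz":0,"yaw":0}]'

```text
t: 21.52
eef_pos: [535.0, 81.6, 125.5]
tcp_rot: [-3.141, 0.0, 1.502]
ft_force: [0.8, 0.6, -0.3]
opening: 0.166
```

Request:
drive_tool --commands '[{"dx":-0.2,"dy":-0.6,"dz":-2,"yaw":0},{"dx":0,"dy":0,"dz":-2,"yaw":0},{"dx":0,"dy":0,"dz":-2,"yaw":0},{"dx":0,"dy":0,"dz":-1.5,"yaw":0},{"dx":0,"dy":0,"dz":0,"yaw":0}]'

```text
t: 21.93
eef_pos: [534.7, 81.0, 117.7]
tcp_rot: [-3.141, 0.0, 1.502]
ft_force: [-0.5, 0.1, -0.3]
opening: 0.16
```

```bash
python3 - <<'E'
from fit import *
s=env.state();print({k:np.round(s[k],2) for k in("t","eef_pos","tcp_rot","ft_force","moment")})
n="side";im=env.read_camera(n);p=[276,203];x0,y0=p[0]-40,p[1]-30
cv2.imwrite(f"pics/side9.png",cv2.resize(im[:,:,::-1][y0:y0+60,x0:x0+80],(800,600),interpolation=cv2.INTER_CUBIC))
E
```

```text
{'t': np.float64(21.93), 'eef_pos': array([534.69,  80.97, 117.71]), 'tcp_rot': array([-3.14,  0.  ,  1.5 ]), 'ft_force': array([-0.53,  0.14, -0.27]), 'moment': array([-0.01, -0.11, -0.01])}
```

View pics/side9.png

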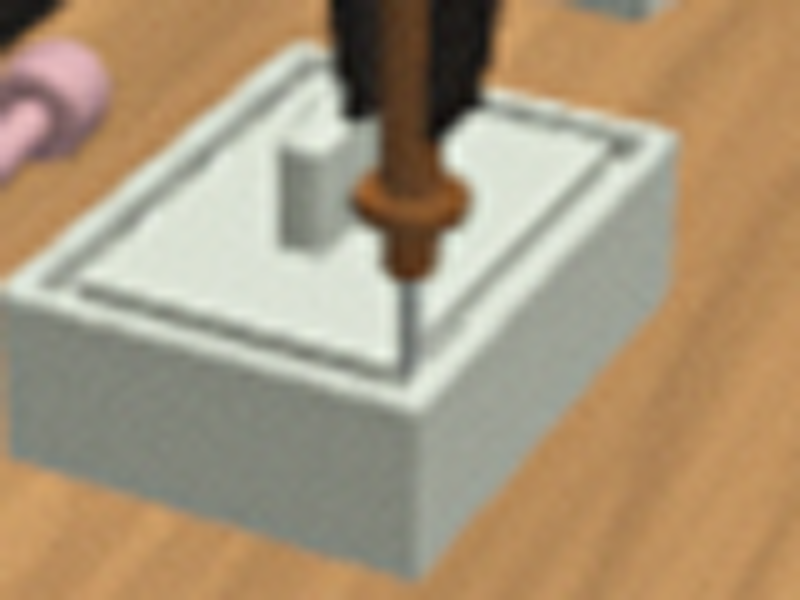

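Tip is at crop (405,380), below the rim and free of force. A little deeper, then I'll feel for the left wall.

Request:
drive_tool --commands '[{"dx":0,"dy":0,"dz":-1.5,"yaw":0},{"dx":0,"dy":0,"dz":-1.5,"yaw":0},{"dx":0,"dy":0,"dz":-1.4,"yaw":0},{"dx":0,"dy":0,"dz":0,"yaw":0},{"dx":0,"dy":0,"dz":0,"yaw":0}]'

```text
t: 22.4
eef_pos: [534.8, 81.0, 113.6]
tcp_rot: [-3.141, 0.0, 1.502]
ft_force: [-0.0, 0.5, -1.0]
opening: 0.166
```

Request:
drive_tool --commands '[{"dx":0.07,"dy":1,"dz":0,"yaw":0},{"dx":0.07,"dy":1,"dz":0,"yaw":0},{"dx":0.07,"dy":1,"dz":0,"yaw":0},{"dx":0,"dy":0,"dz":0,"yaw":0},{"dx":0,"dy":0,"dz":0,"yaw":0}]'

```text
t: 22.82
eef_pos: [535.0, 84.1, 113.7]
tcp_rot: [3.141, 0.0, 1.502]
ft_force: [-0.3, -0.1, 0.3]
opening: 0.166
```

Request:
drive_tool --commands '[{"dx":0.07,"dy":1,"dz":0,"yaw":0},{"dx":0.07,"dy":1,"dz":0,"yaw":0},{"dx":0,"dy":0,"dz":0,"yaw":0},{"dx":0,"dy":0,"dz":0,"yaw":0}]'

```text
t: 23.15
eef_pos: [535.2, 86.0, 113.7]
tcp_rot: [3.142, 0.0, 1.502]
ft_force: [0.2, 0.1, -1.5]
opening: 0.165
```

Request:
drive_tool --commands '[{"dx":0.07,"dy":1,"dz":0,"yaw":0},{"dx":0,"dy":0,"dz":0,"yaw":0},{"dx":0,"dy":0,"dz":0,"yaw":0}]'

```text
t: 23.4
eef_pos: [535.3, 87.0, 113.7]
tcp_rot: [3.141, 0.0, 1.502]
ft_force: [0.0, -0.3, 0.0]
opening: 0.166
```

Request:
drive_tool --commands '[{"dx":0.05,"dy":0.7,"dz":0,"yaw":0},{"dx":0,"dy":0,"dz":0,"yaw":0},{"dx":0,"dy":0,"dz":0,"yaw":0}]'

```text
t: 23.65
eef_pos: [535.3, 87.5, 113.6]
tcp_rot: [3.142, 0.0, 1.502]
ft_force: [0.2, -1.6, -0.1]
opening: 0.162
```

Request:
drive_tool --commands '[{"dx":0.05,"dy":0.7,"dz":0,"yaw":0},{"dx":0,"dy":0,"dz":0,"yaw":0},{"dx":0,"dy":0,"dz":0,"yaw":0}]'

```text
t: 23.9
eef_pos: [535.3, 88.0, 113.7]
tcp_rot: [-3.142, 0.001, 1.502]
ft_force: [-0.0, -5.4, -0.3]
opening: 0.162
```

Request:
drive_tool --commands '[{"dx":-0.1,"dy":-1.5,"dz":0,"yaw":0},{"dx":-0.8,"dy":-1,"dz":0,"yaw":0},{"dx":-1,"dy":0,"dz":0,"yaw":0},{"dx":0,"dy":0,"dz":0,"yaw":0},{"dx":0,"dy":0,"dz":0,"yaw":0}]'

```text
t: 24.32
eef_pos: [533.5, 86.0, 113.7]
tcp_rot: [3.141, -0.0, 1.502]
ft_force: [1.0, -0.2, -0.2]
opening: 0.161
```

Request:
drive_tool --commands '[{"dx":1,"dy":0,"dz":0,"yaw":0},{"dx":1,"dy":0,"dz":0,"yaw":0},{"dx":1.5,"dy":0,"dz":0,"yaw":0},{"dx":0,"dy":0,"dz":0,"yaw":0},{"dx":0,"dy":0,"dz":0,"yaw":0}]'

```text
t: 24.73
eef_pos: [537.0, 85.9, 113.6]
tcp_rot: [3.142, 0.0, 1.502]
ft_force: [-0.6, 0.5, -0.9]
opening: 0.165
```

Wall contacts give seam0 = (535.1, 85.85), matching the prediction. I'll return to the corner centre, go slightly deeper, and run the near side at 54 mm/s.

Request:
drive_tool --commands '[{"dx":-0.9,"dy":0,"dz":0,"yaw":0},{"dx":-1,"dy":0,"dz":-1,"yaw":0},{"dx":0,"dy":0,"dz":-0.5,"yaw":0},{"dx":0,"dy":0,"dz":0,"yaw":0},{"dx":0,"dy":0,"dz":0,"yaw":0}]'

```text
t: 25.15
eef_pos: [535.0, 85.9, 112.1]
tcp_rot: [3.142, 0.0, 1.502]
ft_force: [0.4, -0.8, 0.2]
opening: 0.167
```

Request:
drive_tool --commands '[{"dx":-0.31,"dy":-4.5,"dz":0,"yaw":0},{"dx":-0.31,"dy":-4.5,"dz":0,"yaw":0},{"dx":-0.31,"dy":-4.5,"dz":0,"yaw":0},{"dx":-0.31,"dy":-4.5,"dz":0,"yaw":0},{"dx":-0.31,"dy":-4.5,"dz":0,"yaw":0}]'

```text
t: 25.57
eef_pos: [533.5, 62.7, 112.2]
tcp_rot: [3.141, 0.0, 1.502]
ft_force: [0.2, -0.2, 0.5]
opening: 0.166
```

Request:
drive_tool --commands '[{"dx":-0.31,"dy":-4.5,"dz":0,"yaw":0},{"dx":-0.31,"dy":-4.5,"dz":0,"yaw":0},{"dx":-0.31,"dy":-4.5,"dz":0,"yaw":0},{"dx":-0.31,"dy":-4.5,"dz":0,"yaw":0},{"dx":-0.31,"dy":-4.5,"dz":0,"yaw":0}]'

```text
t: 25.98
eef_pos: [531.9, 40.4, 112.2]
tcp_rot: [3.141, -0.0, 1.502]
ft_force: [-0.5, -0.7, -0.9]
opening: 0.164
```

Request:
drive_tool --commands '[{"dx":-0.31,"dy":-4.5,"dz":0,"yaw":0},{"dx":-0.31,"dy":-4.5,"dz":0,"yaw":0},{"dx":-0.31,"dy":-4.5,"dz":0,"yaw":0},{"dx":-0.31,"dy":-4.5,"dz":0,"yaw":0},{"dx":-0.31,"dy":-4.5,"dz":0,"yaw":0}]'

```text
t: 26.4
eef_pos: [530.4, 18.0, 112.2]
tcp_rot: [3.141, -0.0, 1.502]
ft_force: [-0.2, 0.1, -1.2]
opening: 0.167
```

Request:
drive_tool --commands '[{"dx":-0.31,"dy":-4.5,"dz":0,"yaw":0},{"dx":-0.31,"dy":-4.5,"dz":0,"yaw":0},{"dx":-0.31,"dy":-4.5,"dz":0,"yaw":0},{"dx":-0.31,"dy":-4.5,"dz":0,"yaw":0},{"dx":-0.31,"dy":-4.5,"dz":0,"yaw":0}]'

```text
t: 26.82
eef_pos: [528.8, -4.6, 112.2]
tcp_rot: [3.142, 0.0, 1.502]
ft_force: [1.4, 0.2, -0.5]
opening: 0.169
```

Request:
drive_tool --commands '[{"dx":-0.2,"dy":-4.5,"dz":0,"yaw":0},{"dx":-0.27,"dy":-4.5,"dz":0,"yaw":0},{"dx":-0.27,"dy":-4.5,"dz":0,"yaw":0},{"dx":-0.27,"dy":-4.5,"dz":0,"yaw":0},{"dx":-0.3,"dy":-4.5,"dz":0,"yaw":0}]'

```text
t: 27.23
eef_pos: [527.5, -27.0, 112.2]
tcp_rot: [3.141, 0.0, 1.502]
ft_force: [0.6, 0.2, -1.7]
opening: 0.163
```

Request:
drive_tool --commands '[{"dx":-0.31,"dy":-4.5,"dz":0,"yaw":0},{"dx":-0.31,"dy":-4.5,"dz":0,"yaw":0},{"dx":-0.31,"dy":-4.5,"dz":0,"yaw":0},{"dx":-0.31,"dy":-3.5,"dz":0,"yaw":0},{"dx":-0.31,"dy":-2.5,"dz":0,"yaw":0}]'

```text
t: 27.65
eef_pos: [526.0, -46.6, 112.2]
tcp_rot: [3.141, 0.0, 1.502]
ft_force: [-0.7, -0.0, -0.1]
opening: 0.167
```

Request:
drive_tool --commands '[{"dx":-0.1,"dy":-1.5,"dz":0,"yaw":0},{"dx":0,"dy":-0.5,"dz":0,"yaw":0},{"dx":0,"dy":0,"dz":0,"yaw":0}]'

```text
t: 27.9
eef_pos: [525.9, -48.2, 112.2]
tcp_rot: [3.141, 0.0, 1.502]
ft_force: [0.6, -1.3, -0.9]
opening: 0.167
```

Request:
drive_tool --commands '[{"dx":-0.1,"dy":-0.8,"dz":0,"yaw":0},{"dx":0,"dy":-0.8,"dz":0,"yaw":0},{"dx":0,"dy":0,"dz":0,"yaw":0},{"dx":0,"dy":0,"dz":0,"yaw":0}]'

```text
t: 28.23
eef_pos: [525.8, -49.7, 112.2]
tcp_rot: [3.141, 0.0, 1.502]
ft_force: [0.3, -0.5, -0.4]
opening: 0.164
```

Request:
drive_tool --commands '[{"dx":0,"dy":-0.8,"dz":0,"yaw":0},{"dx":0,"dy":-0.8,"dz":0,"yaw":0},{"dx":0,"dy":0,"dz":0,"yaw":0},{"dx":0,"dy":0,"dz":0,"yaw":0}]'

```text
t: 28.57
eef_pos: [525.8, -51.3, 112.2]
tcp_rot: [3.141, 0.0, 1.502]
ft_force: [-0.2, 0.5, -1.0]
opening: 0.161
```

Request:
drive_tool --commands '[{"dx":0,"dy":0.7,"dz":0,"yaw":0},{"dx":0,"dy":0.7,"dz":0,"yaw":0},{"dx":0,"dy":0,"dz":0,"yaw":0}]'

```text
t: 28.82
eef_pos: [525.8, -49.8, 112.2]
tcp_rot: [3.142, -0.0, 1.502]
ft_force: [-0.1, 0.8, -0.6]
opening: 0.165
```

Request:
drive_tool --commands '[{"dx":2.5,"dy":-0.17,"dz":0,"yaw":0},{"dx":4.5,"dy":-0.31,"dz":0,"yaw":0},{"dx":4.5,"dy":-0.31,"dz":0,"yaw":0},{"dx":4.5,"dy":-0.31,"dz":0,"yaw":0},{"dx":4.5,"dy":-0.31,"dz":0,"yaw":0}]'

```text
t: 29.23
eef_pos: [546.9, -51.4, 112.1]
tcp_rot: [3.141, 0.0, 1.502]
ft_force: [0.2, 0.6, -0.5]
opening: 0.162
```

Request:
drive_tool --commands '[{"dx":4.5,"dy":-0.31,"dz":0,"yaw":0},{"dx":4.5,"dy":-0.31,"dz":0,"yaw":0},{"dx":4.5,"dy":-0.31,"dz":0,"yaw":0},{"dx":4.5,"dy":-0.31,"dz":0,"yaw":0},{"dx":4.5,"dy":-0.31,"dz":0,"yaw":0}]'

```text
t: 29.65
eef_pos: [569.2, -52.9, 112.1]
tcp_rot: [3.142, -0.0, 1.502]
ft_force: [0.2, 0.5, -0.7]
opening: 0.162
```

Request:
drive_tool --commands '[{"dx":4.5,"dy":-0.3,"dz":0,"yaw":0},{"dx":4.5,"dy":-0.3,"dz":0,"yaw":0},{"dx":4.5,"dy":-0.3,"dz":0,"yaw":0},{"dx":4.5,"dy":-0.3,"dz":0,"yaw":0},{"dx":4.5,"dy":-0.3,"dz":0,"yaw":0}]'

```text
t: 30.07
eef_pos: [591.7, -54.4, 112.1]
tcp_rot: [-3.142, -0.0, 1.502]
ft_force: [-0.8, 0.2, -1.4]
opening: 0.162
```

Request:
drive_tool --commands '[{"dx":4.5,"dy":-0.3,"dz":0,"yaw":0},{"dx":4.5,"dy":-0.3,"dz":0,"yaw":0},{"dx":4.5,"dy":-0.3,"dz":0,"yaw":0},{"dx":4.5,"dy":-0.3,"dz":0,"yaw":0},{"dx":4.5,"dy":-0.3,"dz":0,"yaw":0}]'

```text
t: 30.48
eef_pos: [614.2, -55.9, 112.1]
tcp_rot: [3.142, 0.0, 1.502]
ft_force: [-0.5, -0.1, -0.4]
opening: 0.164
```

Request:
drive_tool --commands '[{"dx":4,"dy":-0.3,"dz":0,"yaw":0},{"dx":2.5,"dy":-0.2,"dz":0,"yaw":0},{"dx":0.7,"dy":0,"dz":0,"yaw":0},{"dx":0,"dy":0,"dz":0,"yaw":0},{"dx":0,"dy":0,"dz":0,"yaw":0}]'

```text
t: 30.9
eef_pos: [620.8, -56.3, 112.1]
tcp_rot: [-3.141, -0.0, 1.502]
ft_force: [0.9, 0.2, -0.9]
opening: 0.167
```

```bash
python3 - <<'E'
from fit import *
s=env.state();print({k:np.round(s[k],2) for k in("t","eef_pos","tcp_rot","ft_force","moment")})
n="side";im=env.read_camera(n);x0,y0=236,150
cv2.imwrite(f"pics/side10.png",cv2.resize(im[:,:,::-1][y0:y0+60,x0:x0+80],(800,600),interpolation=cv2.INTER_CUBIC))
E
```

```text
{'t': np.float64(30.9), 'eef_pos': array([620.84, -56.33, 112.13]), 'tcp_rot': array([-3.14, -0.  ,  1.5 ]), 'ft_force': array([ 0.94,  0.21, -0.94]), 'moment': array([-0.07, -0.07,  0.01])}
```

View pics/side10.png

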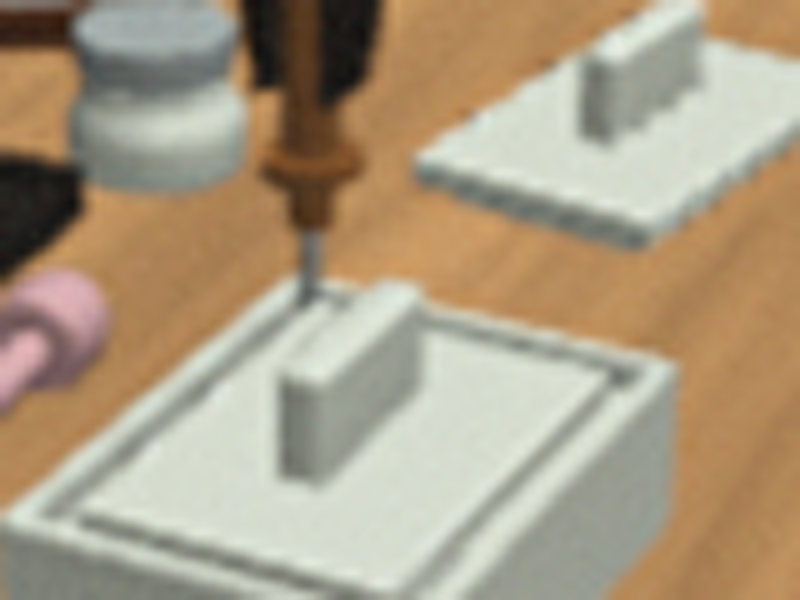

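Tip is in the gap at the far right corner, crop (308,290). I'll finish the last millimetre, lift, and carry it back to the stand.

Request:
drive_tool --commands '[{"dx":0.8,"dy":0,"dz":0,"yaw":0},{"dx":0,"dy":0,"dz":0,"yaw":0},{"dx":0,"dy":0,"dz":4,"yaw":0},{"dx":0,"dy":0,"dz":8,"yaw":0},{"dx":0,"dy":0,"dz":14,"yaw":0}]'

```text
t: 31.37
eef_pos: [621.3, -56.3, 138.0]
tcp_rot: [-3.14, -0.0, 1.502]
ft_force: [-0.6, 0.6, -0.5]
opening: 0.165
```

Request:
drive_tool --commands '[{"dx":0,"dy":0,"dz":18,"yaw":0},{"dx":0,"dy":0,"dz":14,"yaw":0},{"dx":-10,"dy":-12,"dz":0,"yaw":0},{"dx":-20,"dy":-23,"dz":0,"yaw":0},{"dx":-20,"dy":-23,"dz":0,"yaw":0}]'

```text
t: 31.78
eef_pos: [570.6, -114.8, 170.2]
tcp_rot: [3.141, 0.0, 1.504]
ft_force: [0.1, -1.1, -0.5]
opening: 0.166
```

Request:
drive_tool --commands '[{"dx":-20,"dy":-23,"dz":0,"yaw":0},{"dx":-20,"dy":-23,"dz":0,"yaw":0},{"dx":-20,"dy":-23,"dz":0,"yaw":0},{"dx":-20,"dy":-23,"dz":0,"yaw":0},{"dx":-20,"dy":-23,"dz":0,"yaw":0}]'

```text
t: 32.2
eef_pos: [469.8, -230.5, 170.1]
tcp_rot: [-3.141, 0.0, 1.502]
ft_force: [0.4, -0.6, -1.0]
opening: 0.165
```

Request:
drive_tool --commands '[{"dx":-20,"dy":-20,"dz":0,"yaw":0},{"dx":-10,"dy":-12,"dz":0,"yaw":0},{"dx":-5,"dy":-5,"dz":0,"yaw":0},{"dx":0,"dy":0,"dz":0,"yaw":0},{"dx":0,"dy":0,"dz":0,"yaw":0}]'

```text
t: 32.62
eef_pos: [436.7, -266.2, 170.2]
tcp_rot: [3.141, -0.0, 1.501]
ft_force: [0.9, 0.6, -0.2]
opening: 0.162
```

Request:
drive_tool --commands '[{"dx":0,"dy":-0.7,"dz":-15,"yaw":0},{"dx":0,"dy":0,"dz":-20,"yaw":0},{"dx":0,"dy":0,"dz":-10,"yaw":0},{"dx":0,"dy":0,"dz":0,"yaw":0},{"dx":0,"dy":0,"dz":0,"yaw":0}]'

```text
t: 33.03
eef_pos: [437.1, -266.5, 125.0]
tcp_rot: [-3.141, -0.001, 1.503]
ft_force: [0.5, -0.4, -1.2]
opening: 0.163
```

```bash
python3 - <<'E'
from fit import *
s=env.state();print({k:np.round(s[k],2) for k in("t","eef_pos","tcp_rot","ft_force","moment")})
n="side";im=env.read_camera(n);p=proj(n,[437,-267,60])[0].astype(int);x0,y0=p[0]-40,p[1]-35
cv2.imwrite(f"pics/side11.png",cv2.resize(im[:,:,::-1][y0:y0+60,x0:x0+80],(800,600),interpolation=cv2.INTER_CUBIC))
E
```

```text
{'t': np.float64(33.03), 'eef_pos': array([ 437.1 , -266.51,  125.03]), 'tcp_rot': array([-3.14, -0.  ,  1.5 ]), 'ft_force': array([ 0.51, -0.36, -1.18]), 'moment': array([-0.04, -0.1 ,  0.01])}
```

View pics/side11.png

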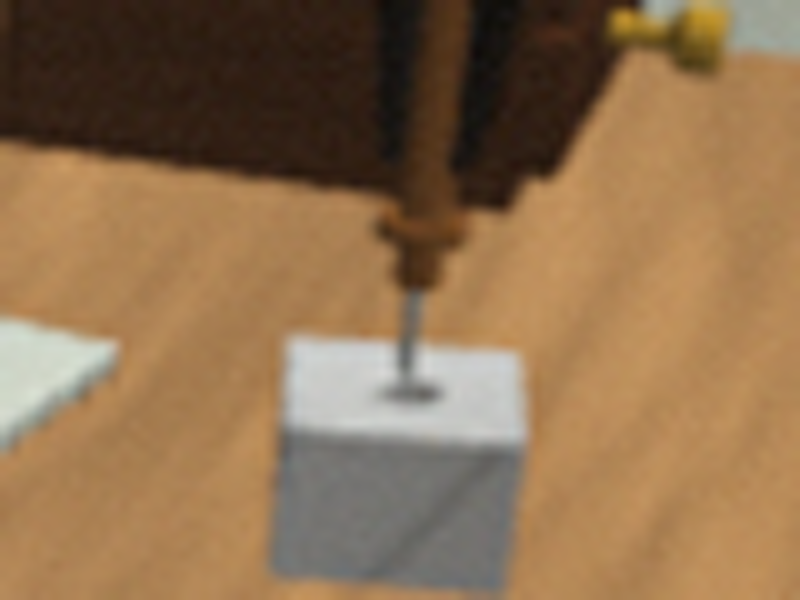

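The tip is right over the hole at crop (410,393). Lowering in.

Request:
drive_tool --commands '[{"dx":-0.2,"dy":0,"dz":-8,"yaw":0},{"dx":0,"dy":0,"dz":-12,"yaw":0},{"dx":0,"dy":0,"dz":-8,"yaw":0},{"dx":0,"dy":0,"dz":-3,"yaw":0},{"dx":0,"dy":0,"dz":0,"yaw":0}]'

```text
t: 33.5
eef_pos: [436.4, -266.9, 93.6]
tcp_rot: [-3.141, -0.001, 1.502]
ft_force: [0.2, 0.2, -0.7]
opening: 0.164
```

Request:
drive_tool --commands '[{"dx":0,"dy":0,"dz":-3,"yaw":0},{"dx":0,"dy":0,"dz":-3,"yaw":0},{"dx":0,"dy":0,"dz":-3,"yaw":0},{"dx":0,"dy":0,"dz":0,"yaw":0},{"dx":0,"dy":0,"dz":0,"yaw":0}]'

```text
t: 33.92
eef_pos: [436.6, -267.1, 85.1]
tcp_rot: [-3.142, -0.0, 1.502]
ft_force: [1.3, 0.1, -0.4]
opening: 0.169
```

Request:
drive_tool --commands '[{"dx":0,"dy":0.1,"dz":-3,"yaw":0},{"dx":0,"dy":0,"dz":-3,"yaw":0},{"dx":0,"dy":0,"dz":-2,"yaw":0},{"dx":0,"dy":0,"dz":-1.2,"yaw":0},{"dx":0,"dy":0,"dz":0,"yaw":0}]'

```text
t: 34.33
eef_pos: [436.5, -266.9, 75.7]
tcp_rot: [-3.141, -0.0, 1.502]
ft_force: [-0.4, 0.0, -0.4]
opening: 0.163
```

Request:
drive_tool --commands '[{"dx":0,"dy":0,"dz":-0.4,"yaw":0},{"dx":0,"dy":0,"dz":0,"yaw":0},{"dx":0,"dy":0,"dz":0,"yaw":0}]'

```text
t: 34.58
eef_pos: [436.6, -267.0, 75.6]
tcp_rot: [3.141, 0.0, 1.502]
ft_force: [0.5, 0.8, -0.5]
opening: 0.164
```

Collar is at its resting height. Releasing and retreating straight up.

Request:
drive_tool --commands '[{"dx":0,"dy":0,"dz":0,"yaw":0},{"dx":0,"dy":0,"dz":0,"yaw":0},{"dx":0,"dy":0,"dz":0,"yaw":0},{"dx":0,"dy":0,"dz":0,"yaw":0},{"dx":0,"dy":0,"dz":0,"yaw":0}]' --grip 0.5

```text
t: 35.0
eef_pos: [436.6, -267.0, 75.6]
tcp_rot: [3.141, 0.0, 1.502]
ft_force: [-0.3, -0.3, 0.2]
opening: 0.454
```

Request:
drive_tool --commands '[{"dx":0,"dy":0,"dz":10,"yaw":0},{"dx":0,"dy":0,"dz":25,"yaw":0},{"dx":0,"dy":0,"dz":30,"yaw":0},{"dx":0,"dy":0,"dz":35,"yaw":0},{"dx":0,"dy":0,"dz":30,"yaw":0}]'

```text
t: 35.42
eef_pos: [436.5, -266.8, 208.3]
tcp_rot: [3.141, 0.0, 1.502]
ft_force: [-0.2, -1.4, 0.4]
opening: 0.501
```

Request:
drive_tool --commands '[{"dx":-5,"dy":-25,"dz":15,"yaw":0},{"dx":-8,"dy":-30,"dz":10,"yaw":0},{"dx":-8,"dy":-35,"dz":0,"yaw":0},{"dx":-8,"dy":-35,"dz":0,"yaw":0},{"dx":-8,"dy":-35,"dz":0,"yaw":0}]'

```text
t: 35.83
eef_pos: [399.0, -428.3, 231.9]
tcp_rot: [3.141, 0.001, 1.502]
ft_force: [1.1, 0.6, 0.5]
opening: 0.499
```

Request:
drive_tool --commands '[{"dx":-10,"dy":-35,"dz":0,"yaw":0},{"dx":-10,"dy":-30,"dz":0,"yaw":0},{"dx":-5,"dy":-15,"dz":0,"yaw":0},{"dx":0,"dy":0,"dz":0,"yaw":0},{"dx":0,"dy":0,"dz":0,"yaw":0}]'

```text
t: 36.25
eef_pos: [374.3, -506.7, 230.7]
tcp_rot: [-3.142, -0.001, 1.501]
ft_force: [0.2, 0.8, -0.3]
opening: 0.5
```

```bash
python3 - <<'E'
from fit import *
s=env.state();print({k:np.round(s[k],2) for k in("t","eef_pos","qvel","ft_force","opening")})
for n in("side","top"):
    im=env.read_camera(n);np.save(f"pics/{n}12.npy",im)
    cv2.imwrite(f"pics/{n}12.png",cv2.resize(im[:,:,::-1],(800,600),interpolation=cv2.INTER_CUBIC))
n="side";im=np.load("pics/side12.npy");a=im[150:240,215:335];b=im[110:200,300:420]
cv2.imwrite("pics/crops12.png",cv2.resize(np.hstack([a,b])[:,:,::-1],(800,300),interpolation=cv2.INTER_CUBIC))
E
```

```text
{'t': np.float64(36.25), 'eef_pos': array([ 374.3 , -506.72,  230.66]), 'qvel': array([ 0.03, -0.02,  0.02,  0.  , -0.  ,  0.  ]), 'ft_force': array([ 0.25,  0.78, -0.35]), 'opening': np.float64(0.5)}
```

View pics/crops12.png

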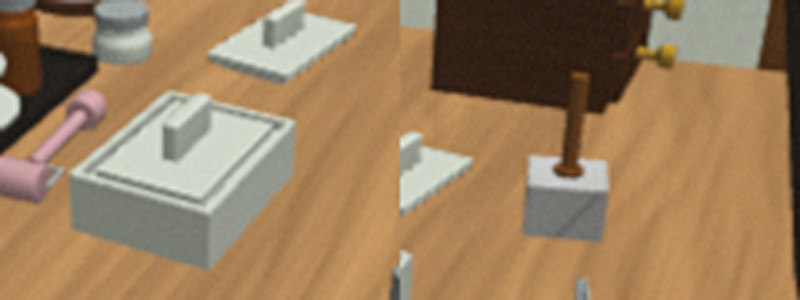

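View pics/top12.png

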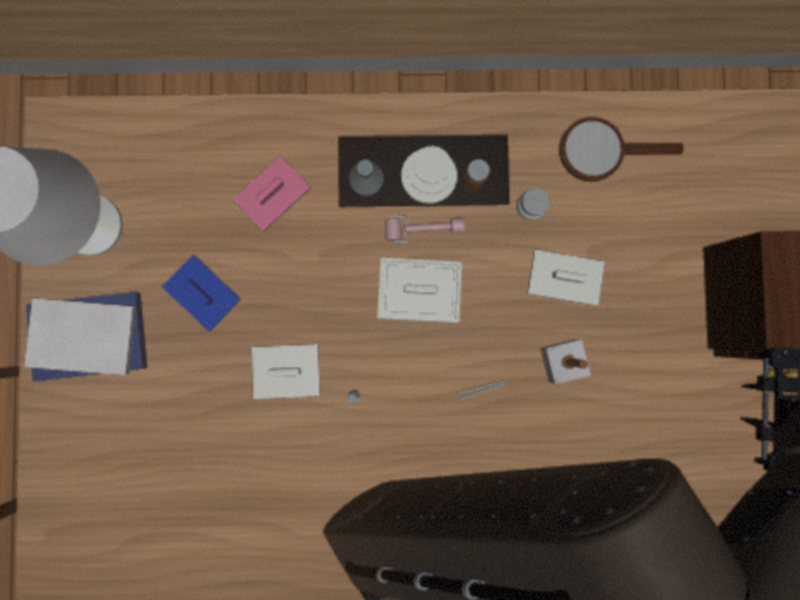

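The lid sits home in the box, the stylus stands upright, and the bystanders have not moved. The gripper is close to the cabinet knobs, so I'll back off before handing in.

Request:
drive_tool --commands '[{"dx":-8,"dy":6,"dz":0,"yaw":0},{"dx":-12,"dy":10,"dz":0,"yaw":0},{"dx":-8,"dy":6,"dz":0,"yaw":0},{"dx":0,"dy":0,"dz":0,"yaw":0},{"dx":0,"dy":0,"dz":0,"yaw":0}]'

```text
t: 36.77
eef_pos: [346.6, -484.5, 231.3]
tcp_rot: [3.141, 0.001, 1.502]
ft_force: [0.9, -0.4, 0.4]
opening: 0.501
```

```bash
python3 - <<'E'
from fit import *
s=env.state();print({k:np.round(s[k],2) for k in("t","eef_pos","qvel","ft_force")})
a=np.load("pics/top0.npy").astype(int);b=np.load("pics/top12.npy").astype(int)
d=(np.abs(a-b).max(2)>45);d[290:]=0;d[:,470:]=0
n,l,st,c=cv2.connectedComponentsWithStats(d.astype(np.uint8));print([(x[4],np.round(k).tolist()) for x,k in zip(st[1:],c[1:]) if x[4]>5])
print(env.job_done())
E
```

```text
{'t': np.float64(36.77), 'eef_pos': array([ 346.62, -484.51,  231.27]), 'qvel': array([ 0.  ,  0.02, -0.02, -0.  ,  0.  ,  0.  ]), 'ft_force': array([ 0.89, -0.38,  0.35])}
[(np.int32(1136), [186.0, 173.0]), (np.int32(30), [286.0, 185.0])]
the job is handed in; nothing more can be done
None
```

The job is handed in at about 36.8 s of the 72 s allowed; no verdict came back, so these are my own checks.

- **Lid:** I picked the 88 x 128 mm lid at top-view pixel (186,173), which fitted the images clearly better than the other two sizes. I centred it by feeling for the opening walls in x and keeping y within the free play. Then I lowered it until it touched down (5 N) at the expected height.
- **Seam run:** I took the stylus from its stand and put the tip in about 5 mm from the near-left corner. I felt for the corner walls there, with a peak force of 5.4 N. The run from that corner, along the near side and round to the far right corner, was commanded at about 54 mm/s. The tip was about 1.6 mm above the ledge, and the force readings I took during the run were within sensor noise. At the near-right corner I moved on to where the side wall should be and back, with no clear contact force.
- **Stylus return:** It is back upright in the stand, with its collar at its resting height.

**Final checks:** The final pictures show the lid level with an even seam, and the stylus upright. A before/after top-view comparison of the area the arm does not cover changed only where the lid had been and at the box. The gripper is clear of everything.

**Disagreements:** The cameras were about 3 mm off in y (2.8 mm at the stand, 4.1 mm by the side view of the stylus). My first pinch therefore pushed the stylus against its hole, with about 6 N in y and 6.5 N in z. I re-centred by touch and re-gripped it before lifting. The last arm reading at the far right corner was 621.3 mm in x, against 621.6 mm planned.

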